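Clear the cutting bed and pin its fence home

ROBOT

A 7-joint arm with a two-finger parallel gripper is mounted at the origin on the work surface. World frame = base frame: x ahead of the robot, y to its left, z up, the work surface at z = 0. Lengths are in m, angles in rad, forces in N, time in s.
With the tool pointing down it reaches from about 0.35 to 0.9 m from the base axis. Payload 8.1 kg.
Tool frame: the origin (TCP) lies on the centre line of the jaws, within the pads' length; the fingertips stand 11 mm ahead of it and the grasp point (between the pads) lies 8 mm behind it (arm.nose_length is the distance from the TCP to the fingertips, in m); z points along the fingers, y is the line along which they close (so a half turn about z gives the same grasp; the last joint's range is limited). The gripper opens to 92 mm and grips with 3 to 60 N. Pads are 19 mm wide; open, the fingers measure 130 mm over their backs; the gripper's body (75 mm by 190 mm) begins 47 mm behind the grasp point.
Start: joints at [1.141, 0.434, 0.025, 1.573, -0.012, 1.134, -0.075], TCP at [0.201, -0.592, 0.212] pointing down, gripper open.
Joint ranges: [-2.62, 2.62], [-0.44, 2.09], [-1.27, 1.32], [0.08, 2.57], [-1.32, 4.46], [0.12, 2], [-2.74, 2.74]. Speed limits (rad/s): [2.22, 2.22, 3.01, 3.01, 3.14, 3.14, 3.14].

INTERFACE

Orientations are given as a rotation vector (axis times angle).
In Python, from cell import arm gives the robot as it stands.
- The arm moves only by the tool jog_arm, never from a script. Its argument "moves" is a list of rows, each a list of 4 numbers: the shift along the tool's x, y, z in m, then the turn about the tool's z in rad. In form: [[tx, ty, tz, spin], ...]. A call has 1 to 20 rows; each row is the pose to reach, as a shift and turn from the pose commanded when the call began, along the tool's axes at that moment; what a row does not reach only later rows make up. A row lasts 1/8 s, in which the tool goes at most 62.5 mm and 10.7 degrees, less where a joint would pass 70% of its speed; a pose out of reach is approached as far as the arm can. A call with a gripper value outside its range is refused whole. "hand" is the finger opening in m, from 0 to 0.0918, set as the call begins (left out, the last holds). The fingers move at their own pace and stop on an object; "newtons" is the grip in N (left out, the last holds). Time passes only in rows, so rows that repeat a pose let the fingers close. It gives the time, the measured TCP pose, the force, the opening and the grip force at its end, in the units of the state.
- arm.observe(): the state, without advancing time (a new reading comes with each control period).
- arm.get_image(name): name is "scene" or "top"; returns a dict with "color" (480x640x3 uint8, red, green, blue), "z_map" (480x640 float32, m along the optical axis (not along the pixel's ray), 0 where there is no reading), "fx", "fy", "cx", "cy" (pixels), "k1" (the pictures are not rectified: a ray, as slopes to the right and down, at radius r is drawn at 1 + k1 r^2 times it, then the intrinsics apply), "rvec" (rotation vector, rad) and "tvec" (3), from world to camera coordinates, as OpenCV has them. Camera axes: x right, y down, z forward; pixel columns grow to the right and rows downward; lengths in m; the calibration is good to about 2 mm. A picture is of the moment at which its call begins.
- arm.sign_off(): hands the job in; it is judged then, once.
The state is a dict: "clock": time; "joints": joint angles; "dq": joint speeds; "joint_efforts": joint torques, N m; "position": TCP position; "ee_rot": TCP orientation; "force": force on the tool from outside, world axes, zero at the start; "ft_torque": the same for the moment, N m; "width": opening from 0.0 (shut) to 1.0 (fully open); "gripper_force": force on a finger pad.
Only numpy, scipy, OpenCV 4.12 (cv2) and the standard library are available. Lean on these libraries where they do the work, as an engineer would, in place of code of your own. Each camera call takes 0.05 s, during which the arm holds its last target. There are 200 camera calls.

TASK

Clear the cutting bed for the next strips: before you move the fence, gather every turquoise hexagon off the grid into the plywood tray where it stands, setting the glass down rather than dropping it. Carry the loaded tray level over to the cork-topped ledge and set it down in the middle, square and wholly on it. Slide the fence away from you until it is fully home and push the headed pin from the keeper down through fork and lug until its flange seats on the fork, leaving the other things on the bench alone.

Things in the scene. Friction and masses are not known exactly. Their poses are not given: they have to be found in the camera images.
- bed: Fixed aluminium cutting bed 330 mm (its x) by 380 mm (its y), 30 mm thick, 30 mm grid on top. Origin: centre of its underside, on the bench. Along each side a rail 18 mm wide and high, inner faces at y = +-172 mm. On the right (-y) side a steel fork bracket reaches out to y = -236 mm, with an upright 72 mm high behind it (x = 94 to 104 mm). Position and yaw vary.
- fence (a joint): Travel of the fence along the bed's +x, in m: 0 drawn fully back towards the robot, 0.15 fully home, where it stops by itself with the lug's hole in line with the fork's. It slides with about 4 N of drag and stays where it is left.
- fence_top (a point): Middle of the top face of the fence's bar (moves with it), 55 mm above the bench; 20 mm ahead of the bed's centre when home. The bar lies along the bed's y: 334 mm long, 30 mm wide (along x), 24 mm high, 1 mm clear of the grid, sweeping what lies there. A brass knob 26 mm across, top 86 mm above the bench, stands on each end, 180 mm from the middle. It may be pinched and slid by the bar.
- lug_hole (a point): Centre of the 17 mm vertical hole in the fence's lug, on its upper face, 60 mm above the bench. The lug is a flat steel arm 8 mm thick on the fence's right (-y) end, pointing to the bed's +x; it moves with the fence.
- fork_hole (a point): Centre of the hole in the fork bracket, on the upper face of its upper ear, 72 mm above the bench (70 mm ahead and 214 mm right of the bed's centre). Two level ears 46 x 44 mm, 10 mm thick, 12 mm apart, vertical 17 mm holes in line; the lug slides in between them from the robot's side. Nothing lies under the lower ear.
- pin: Headed steel pin, upright, 0.1 kg. Origin: centre of its tip; z runs to the head. Shaft 14 mm thick, 55 mm long, its last 7 mm tapered to 8 mm; then a flange 26 mm across, 5 mm thick; then a round grip 20 mm across, from 60 to 95 mm above the tip. At the start parked in the keeper down to its flange.
- pin_head (a point): Centre of the underside of the pin's flange, 55 mm above its tip. It meets fork_hole when the pin is seated.
- keeper: Fixed black keeper block 36 x 36 mm, 72 mm tall, with a vertical 16 mm through hole in which the pin is parked, by the left side (+y) of the bed. Origin: centre of its underside on the bench.
- tray: Plywood tray 222 mm (its x) by 120 mm (its y), 42 mm high, walls and floor 5 mm thick, about 0.4 kg. Origin: centre of its underside. A grip board 14 mm thick crosses its middle (plane x = 0): above the walls 70 mm wide, top 115 mm above the origin; pinch it from above along the tray's x. A bay 99 x 110 mm on each side, centred 56 mm from the middle; pieces may be stacked.
- ledge: Fixed cork-topped ledge, 260 mm (its x) by 150 mm (its y), top 14 mm above the bench. Origin: centre of its underside on the bench. It lies across the bed from the tray, left or right.
- hex0: Turquoise fused-glass hexagon, 10 mm thick, 52 mm across flats, 60 mm across corners, about 70 g, lying flat on the grid. Origin: centre of its underside; two corners lie on its x axis, so its flats face 30, 90 and 150 degrees from its x (and the other way round). May be absent.
- hex1: Turquoise fused-glass hexagon, 10 mm thick, 52 mm across flats, 60 mm across corners, about 70 g, lying flat on the grid. Origin: centre of its underside; two corners lie on its x axis, so its flats face 30, 90 and 150 degrees from its x (and the other way round). May be absent.
- hex2: Turquoise fused-glass hexagon, 10 mm thick, 52 mm across flats, 60 mm across corners, about 70 g, lying flat on the grid. Origin: centre of its underside; two corners lie on its x axis, so its flats face 30, 90 and 150 degrees from its x (and the other way round). May be absent.
- hex3: Turquoise fused-glass hexagon, 10 mm thick, 52 mm across flats, 60 mm across corners, about 70 g, lying flat on the grid. Origin: centre of its underside; two corners lie on its x axis, so its flats face 30, 90 and 150 degrees from its x (and the other way round). May be absent.
- hex4: Turquoise fused-glass hexagon, 10 mm thick, 52 mm across flats, 60 mm across corners, about 70 g, lying flat on the grid. Origin: centre of its underside; two corners lie on its x axis, so its flats face 30, 90 and 150 degrees from its x (and the other way round). May be absent.
- pliers: Bystander: running pliers with orange handles, 180 mm. Leave it alone.
- square: Bystander: flat steel L-shaped ruler square, 240 x 160 mm. Leave it alone.
- strip: Bystander: clear seedy glass strip, 200 x 40 x 6 mm. Leave it alone.
- cutter: Bystander: brass barrel glass cutter, 150 mm. Leave it alone.
- brush: Bystander: bench brush, 190 mm. Leave it alone.
- oil: Bystander: amber oil bottle, 120 mm tall. Leave it alone.
- jar: Bystander: glass jar with a steel cap, 100 mm tall. Leave it alone.

How it is judged:
On the way:
1. all the hexagons lie in the tray, with the tray not yet on the ledge and the fence still drawn back (x of hex0 in the frame of tray between -0.105 and 0.105 m and y of hex0 in the frame of tray between -0.055 and 0.055 m and z of hex0 in the frame of tray between -0.005 and 0.037 m and x of hex1 in the frame of tray between -0.105 and 0.105 m and y of hex1 in the frame of tray between -0.055 and 0.055 m and z of hex1 in the frame of tray between -0.005 and 0.037 m and x of hex2 in the frame of tray between -0.105 and 0.105 m and y of hex2 in the frame of tray between -0.055 and 0.055 m and z of hex2 in the frame of tray between -0.005 and 0.037 m and x of hex3 in the frame of tray between -0.105 and 0.105 m and y of hex3 in the frame of tray between -0.055 and 0.055 m and z of hex3 in the frame of tray between -0.005 and 0.037 m and x of hex4 in the frame of tray between -0.105 and 0.105 m and y of hex4 in the frame of tray between -0.055 and 0.055 m and z of hex4 in the frame of tray between -0.005 and 0.037 m and horizontal distance between tray and ledge above 0.3 m and value of joint fence below 0.08 m), for 0.2 s.
At the end, for the whole second after the job is handed in: All hexagons in the tray; tray level on the ledge, within 30 mm of its middle and 0.2 rad of square; fence home (joint above 0.146 m); pin upright (0.08 rad) through fork and lug, flange within 3.5 mm of the fork's upper face and 4 mm of the hole's centre; all at rest (x of hex0 in the frame of tray between -0.105 and 0.105 m and y of hex0 in the frame of tray between -0.055 and 0.055 m and z of hex0 in the frame of tray between -0.005 and 0.037 m and x of hex1 in the frame of tray between -0.105 and 0.105 m and y of hex1 in the frame of tray between -0.055 and 0.055 m and z of hex1 in the frame of tray between -0.005 and 0.037 m and x of hex2 in the frame of tray between -0.105 and 0.105 m and y of hex2 in the frame of tray between -0.055 and 0.055 m and z of hex2 in the frame of tray between -0.005 and 0.037 m and x of hex3 in the frame of tray between -0.105 and 0.105 m and y of hex3 in the frame of tray between -0.055 and 0.055 m and z of hex3 in the frame of tray between -0.005 and 0.037 m and x of hex4 in the frame of tray between -0.105 and 0.105 m and y of hex4 in the frame of tray between -0.055 and 0.055 m and z of hex4 in the frame of tray between -0.005 and 0.037 m and horizontal distance between tray and ledge below 0.03 m and angle between the x axis of tray and the x axis of ledge, either way round below 0.2 rad and z of tray in the frame of ledge below 0.02 m and angle between tray's own z axis and vertical below 0.06 rad and linear speed of each of tray, pin below 0.02 m/s and value of joint fence above 0.146 m and horizontal distance between pin_head and fork_hole below 0.004 m and z of pin_head in the frame of bed below 0.0755 m and angle between pin's own z axis and vertical below 0.08 rad); the robot touches nothing.
It fails at once if the tray is tipped more than about 17 degrees (angle between tray's own z axis and vertical above 0.3 rad).
It fails at once if a glass piece is let fall into the tray from high above it ((horizontal distance between hex0 and tray below 0.11 m and z of hex0 in the frame of tray above 0.08 m and contact force between the fingers and hex0 below 0.02 N) or (horizontal distance between hex1 and tray below 0.11 m and z of hex1 in the frame of tray above 0.08 m and contact force between the fingers and hex1 below 0.02 N) or (horizontal distance between hex2 and tray below 0.11 m and z of hex2 in the frame of tray above 0.08 m and contact force between the fingers and hex2 below 0.02 N) or (horizontal distance between hex3 and tray below 0.11 m and z of hex3 in the frame of tray above 0.08 m and contact force between the fingers and hex3 below 0.02 N) or (horizontal distance between hex4 and tray below 0.11 m and z of hex4 in the frame of tray above 0.08 m and contact force between the fingers and hex4 below 0.02 N)).
It fails at once if a bystander on the bench is knocked 5 cm away (distance of any of pliers, square, strip, cutter, brush, oil, jar from where it was at the start of the episode above 0.05 m).
Of hex0, hex1, hex2, hex3, hex4 only 3 to 5 are there at a start; the rules pass over those that are not, and their reading is None.
At some moment in a run one of hex0, hex1, hex2, hex3, hex4, tray may be knocked a few centimetres aside while the robot is not near it.
It also fails if it takes over 210 s, if anything falls off the work surface, if the arm or the gripper's body presses on something with over 40 N, if the wrist force passes 120 N, or if a joint passes its speed limit or range.

## Working session

There is one attempt and no reset: what is moved stays moved. The work goes in short steps, Python scripts to look and compute and a tool call to move; the robot and the scene stay as the last step left them, time stands still between calls to the robot, and variables do not carry over. Pictures are saved under pics/ and viewed, at most 14 in all, crops included, and the job is handed in when it is done.

Besides the shell and the picture viewer there is one more tool, called as name(argument=value, ...) on one line, values as JSON. jog_arm: Moves the arm, as the interface text tells. Its arguments: {"type":"object","properties":{"moves":{"type":"array"},"hand":{"type":"number"},"newtons":{"type":"number"}},"required":["moves"]}

```bash
ls; mkdir -p pics; python3 - <<'E'
from cell import arm
import cv2,numpy as np
print(arm.observe())
for n in("scene","top"):
    i=arm.get_image(n); cv2.imwrite(f"pics/{n}0.png",i["color"][:,:,::-1])
    print(n,{k:v for k,v in i.items() if k not in("color","z_map")})
    np.savez(f"{n}0.npz",**i)
E
```

```text
pics
{'clock': 0.0, 'joints': array([ 1.14137455,  0.43520873,  0.02498022,  1.57411497, -0.01161376,
        1.13397545, -0.0751372 ]), 'dq': array([ 0.00112663, -0.00132557,  0.00057553,  0.00018255,  0.00054423,
        0.00033162,  0.00050263]), 'joint_efforts': array([ 4.36120654e-04, -6.67852592e+01,  9.85125862e-01, -3.14465690e+01,
       -6.06584083e-02,  4.28557734e-02,  1.66671293e-04]), 'position': array([ 0.20041827, -0.59142792,  0.211247  ]), 'ee_rot': array([-3.09827797e+00, -5.10657227e-01,  6.02299214e-04]), 'force': array([-0.14756706,  0.29113224,  0.49097001]), 'ft_torque': array([ 0.03180341,  0.02403748, -0.04468044]), 'gripper_force': 0.0, 'width': 0.999611027243392}
scene {'fx': 568.3204254796239, 'fy': 568.3204254796239, 'cx': 324.8822036281052, 'cy': 236.65967429161356, 'k1': -0.04494397655079183, 'rvec': array([ 0.77439458,  2.56204417, -1.13147893]), 'tvec': array([ 0.49355091, -0.19580259,  1.85077561])}
top {'fx': 624.3205738054979, 'fy': 624.3205738054979, 'cx': 313.3272548819059, 'cy': 234.3801817530457, 'k1': -0.1096413810350955, 'rvec': array([ 2.16467849, -2.15149046,  0.11131127]), 'tvec': array([0.01342225, 0.61745838, 1.68261971])}
```

View pics/scene0.png

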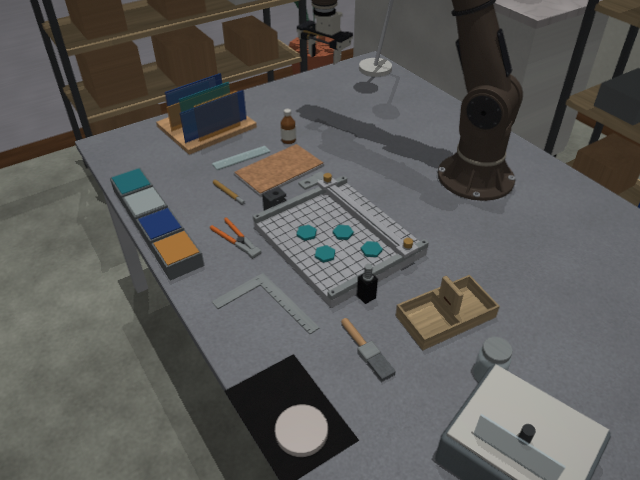

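View pics/top0.png

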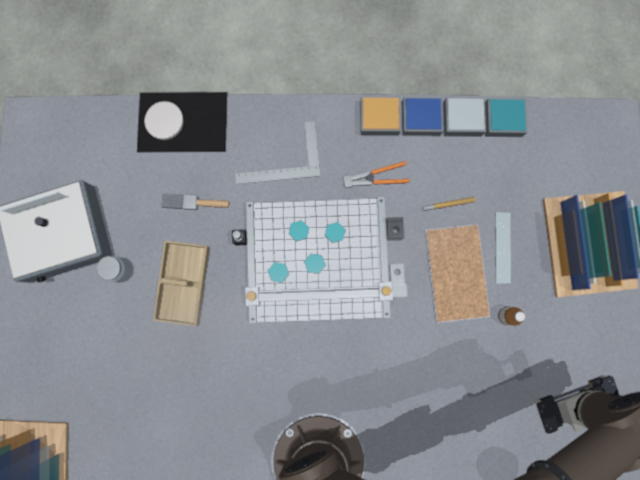

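The pictures show four hexagons: top (299,230), (335,232), (315,263), (278,272). The tray is on the left at (182,283), the ledge on the right at (457,273), and the knobs at (251,296) and (386,291). The pin and keeper are near (238,237) and the fork near (395,229).

```bash
cat > h.py <<'E'
import cv2,numpy as np
from cell import arm
class V:
    def __init__(s,n,d=None):
        i=d if d is not None else arm.get_image(n)
        s.c=i["color"]; s.z=i["z_map"]; s.K=np.array([[i["fx"],0,i["cx"]],[0,i["fy"],i["cy"]],[0,0,1.]])
        s.D=np.array([float(i["k1"]),0,0,0,0]); s.rv=np.array(i["rvec"]);s.t=np.array(i["tvec"]);s.R=cv2.Rodrigues(s.rv)[0]
        s.o=-s.R.T@s.t; s.hsv=cv2.cvtColor(s.c,cv2.COLOR_RGB2HSV)
    def rays(s,p):
        u=cv2.undistortPoints(np.array(p,float).reshape(-1,1,2),s.K,s.D)[:,0]
        return np.c_[u,np.ones(len(u))]@s.R
    def plane(s,p,h):
        r=s.rays(p); return s.o+r*((h-s.o[2])/r[:,2])[:,None]
    def zpt(s,p):  # via depth map
        p=np.array(p,float).reshape(-1,2); r=s.rays(p)
        z=np.array([s.z[int(round(v)),int(round(u))] for u,v in p]); return s.o+r*z[:,None]
    def proj(s,P): return cv2.projectPoints(np.array(P,float).reshape(-1,1,3),s.rv,s.t,s.K,s.D)[0][:,0]
    def blobs(s,lo,hi,amin=20,roi=None):
        m=cv2.inRange(s.hsv,lo,hi)
        if roi: 
            k=np.zeros_like(m);k[roi[1]:roi[3],roi[0]:roi[2]]=1;m=m*k
        n,l,st,ce=cv2.connectedComponentsWithStats(m)
        return [(ce[i],st[i,4],l==i) for i in range(1,n) if st[i,4]>=amin]
def tri(a,pa,b,pb):
    r1=a.rays(pa)[0];r2=b.rays(pb)[0];r1/=np.linalg.norm(r1);r2/=np.linalg.norm(r2)
    A=np.c_[r1,-r2];x=np.linalg.lstsq(A,b.o-a.o,rcond=None)[0]
    p=a.o+r1*x[0];q=b.o+r2*x[1];return (p+q)/2,np.linalg.norm(p-q)
E
python3 - <<'E'
from h import *
T=V("",np.load("top0.npz"));S=V("",np.load("scene0.npz"))
print("cams",T.o,S.o)
np.set_printoptions(precision=4,suppress=True)
hx=[b for b in T.blobs((80,100,60),(100,255,255),60,(245,195,390,320))]
hs=S.blobs((80,100,40),(100,255,255),60,(255,180,430,300))
print("S",[(b[0],b[1]) for b in hs])
for c,a,m in hx:
    best=min((tri(T,c,S,d[0])+(d[0],) for d in hs),key=lambda t:t[1])
    print("hex",c,a,best, "plane.04",T.plane(c,.04)[0],"z",T.zpt(c)[0])
for n,v,roi in(("T",T,(240,280,400,305)),("S",S,(315,165,420,255))):
    print(n,[(b[0],b[1]) for b in v.blobs((12,110,90),(28,255,255),10,roi)])
# heights
for nm,p in dict(pinhead=(238,235),tray=(162,283),board=(178,281),ledge=(457,273),bench=(220,340)).items(): print(nm,T.zpt(p)[0])
big=lambda im,x,y,w,h,n,f:cv2.imwrite(n,cv2.resize(im[y:y+h,x:x+w,::-1],None,fx=f,fy=f,interpolation=cv2.INTER_CUBIC))
big(T.c,145,185,266,150,"pics/c1.png",3)
big(S.c,230,155,280,195,"pics/c2.png",2.85)
E
```

```text
cams [ 4.22964243e-01 -1.23021276e-03  1.74176458e+00] [1.24360955 0.9742178  1.1007436 ]
S [(array([306.2217, 232.1957]), np.int32(230)), (array([342.6217, 231.787 ]), np.int32(230)), (array([371.1365, 248.9518]), np.int32(249)), (array([324.747 , 253.3834]), np.int32(253))]
hex [298.4373 230.4297] 263 (array([0.6296, 0.0572, 0.0345]), np.float64(0.0034842626480097944), array([324.747 , 253.3834])) plane.04 [0.6275 0.0581 0.04  ] z [0.6267 0.0579 0.0467]
hex [334.5496 231.9885] 262 (array([ 0.6258, -0.0422,  0.0351]), np.float64(0.003585405092237902), array([306.2217, 232.1957])) plane.04 [ 0.6237 -0.0411  0.04  ] z [ 0.6232 -0.0409  0.0446]
hex [313.8548 261.2581] 186 (array([0.5432, 0.0151, 0.0387]), np.float64(0.0003770533965161755), array([342.6217, 231.787 ])) plane.04 [0.543  0.0152 0.04  ] z [0.5432 0.0152 0.0371]
hex [277.4512 270.9442] 215 (array([0.5168, 0.114 , 0.0367]), np.float64(0.001978858136366936), array([371.1365, 248.9518])) plane.04 [0.5158 0.1144 0.04  ] z [0.5161 0.1147 0.0353]
T []
S [(array([327.    , 175.1379]), np.int32(29)), (array([407.9556, 240.7333]), np.int32(45))]
pinhead [0.6059 0.2149 0.1114]
tray [0.4777 0.4136 0.1116]
board [0.4834 0.3707 0.1131]
ledge [ 0.5141 -0.3824  0.0133]
bench [0.3253 0.2736 0.0059]
```

View pics/c1.png

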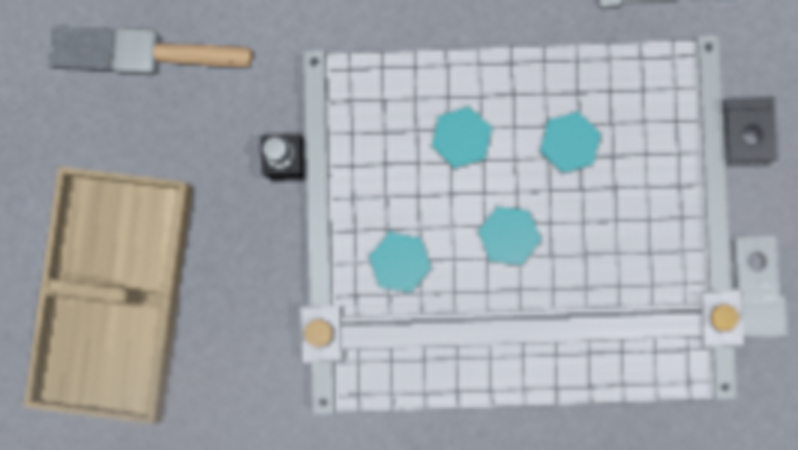

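View pics/c2.png

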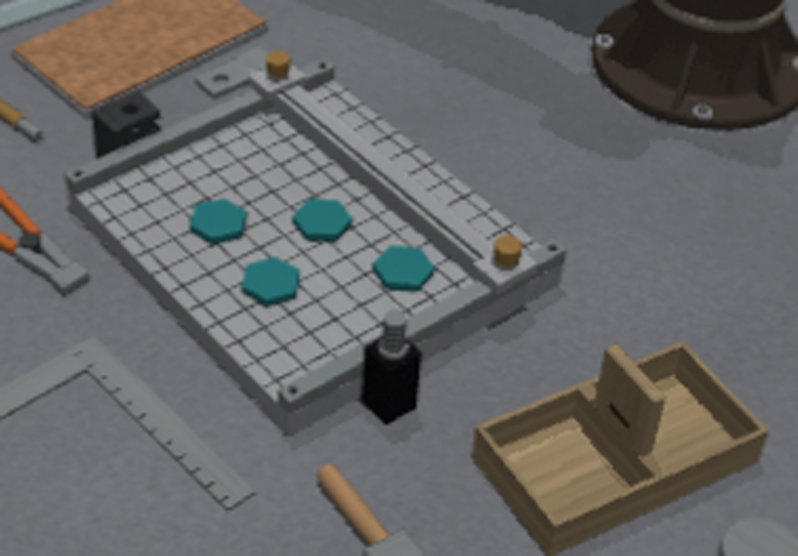

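Crop 1 (×3, offset 145,185) shows the rail screws at (314,61), (708,47), (322,402) and (725,387). The fork hole is at (752,134), the lug hole at (757,260), the pin top at (278,148) and the tray rim corners at (62,170), (189,184), (157,420), (27,404). Crop 2 (×2.85, offset 230,155) shows the same features: fork hole (130,108), lug hole (221,78), screws (78,176), (293,391), (552,249), (323,69), and pin top (395,318).

```bash
cat > m.py <<'E'
from h import *
np.set_printoptions(precision=4,suppress=True)
T=V("",np.load("top0.npz"));S=V("",np.load("scene0.npz"))
t=lambda p:np.array(p)/3+np.array([145,185])-.33
s=lambda p:np.array(p)/2.85+np.array([230,155])-.32
def dark(v,p,r=3):
    g=cv2.cvtColor(v.c,cv2.COLOR_RGB2GRAY).astype(float);x,y=map(int,np.round(p))
    w=g[y-r:y+r+1,x-r:x+r+1];w=np.clip(np.percentile(w,60)-w-8,0,None);Y,X=np.mgrid[-r:r+1,-r:r+1]
    return np.array([x+(w*X).sum()/w.sum(),y+(w*Y).sum()/w.sum()])
P=dict(scFL=((314,61),(293,391),.048),scFR=((708,47),(78,176),.048),scBL=((322,402),(552,249),.048),scBR=((725,387),(323,69),.048),fork=((752,134),(130,108),.072),lug=((757,260),(221,78),.060),
 knobL=((319,333),(508,240),.086),knobR=((725,318),(278,55),.086),pintop=((278,146),(395,319),.112),t1=((62,170),(546,552),.042),t2=((189,184),(476,433),.042),t3=((157,420),(683,346),.042),t4=((27,404),(765,434),.042))
R={}
for k,(a,b,h) in P.items():
    pa,pb=t(a),s(b)
    if k[:2] in("sc","fo","lu"): pa,pb=dark(T,pa,2),dark(S,pb,2)
    X,e=tri(T,pa,S,pb); A=T.plane(pa,h)[0];B=S.plane(pb,h)[0]; R[k]=A; print(k,"tri",X,"e %.4f"%e,"topplane",A[:2],"scene",B[:2])
c=np.mean([R[k] for k in R if k[:2]=="sc"],0)
d=R["scFL"]+R["scFR"]-R["scBL"]-R["scBR"];yaw=np.arctan2(d[1],d[0])
d2=R["scFL"]-R["scFR"]+R["scBL"]-R["scBR"];print("bed",c,yaw,np.arctan2(-d2[0],d2[1]))
for k in("fork","lug","knobL","knobR","pintop"):
    q=R[k]-c;print(k,"bedframe",q[0]*np.cos(yaw)+q[1]*np.sin(yaw),-q[0]*np.sin(yaw)+q[1]*np.cos(yaw))
# hexes
for c,a,m in T.blobs((78,70,60),(102,255,255),60,(245,195,390,320)):
    ys,xs=np.nonzero(m);q=T.plane(np.c_[xs,ys],.04)[:,:2];q0=q.mean(0);w=((q-q0)@[1,1j])
    print("hex",c,a,q0,"corner deg",np.degrees(np.angle((w**6).sum()))/6)
# tray, ledge rect
g=T.blobs((10,40,80),(25,200,255),300,(140,230,230,335))
for n,roi,lo,hi,h in(("tray",(140,230,230,335),(10,40,60),(28,220,255),.042),("ledge",(415,215,496,335),(5,60,60),(25,255,255),.014)):
    b=max(T.blobs(lo,hi,300,roi),key=lambda b:b[1]);ys,xs=np.nonzero(b[2]);q=T.plane(np.c_[xs,ys],h)[:,:2]
    print(n,b[1],q.mean(0),cv2.minAreaRect((q*1000).astype(np.float32)))
for k,p in dict(jar=(112,268),oil=(513,316)).items():print(k,T.plane([p],.1))
E
python3 m.py
```

```text
scFL tri [0.6974 0.1929 0.0479] e 0.0033 topplane [0.6961 0.1939] scene [0.6987 0.1919]
scFR tri [ 0.7127 -0.1685  0.0447] e 0.0017 topplane [ 0.7114 -0.1677] scene [ 0.715  -0.1656]
scBL tri [0.387  0.1795 0.0472] e 0.0030 topplane [0.386  0.1804] scene [0.3889 0.1792]
scBR tri [ 0.4022 -0.1821  0.0399] e 0.0011 topplane [ 0.4019 -0.1809] scene [ 0.4091 -0.1736]
fork tri [ 0.6325 -0.2047  0.0721] e 0.0003 topplane [ 0.6326 -0.2048] scene [ 0.6323 -0.2047]
lug tri [ 0.5159 -0.214   0.0588] e 0.0003 topplane [ 0.5157 -0.2137] scene [ 0.5168 -0.2128]
knobL tri [0.4482 0.1794 0.0891] e 0.0025 topplane [0.4473 0.1806] scene [0.4468 0.1763]
knobR tri [ 0.464  -0.1782  0.0887] e 0.0033 topplane [ 0.4628 -0.1775] scene [ 0.4631 -0.1825]
pintop tri [0.6105 0.2174 0.1083] e 0.0006 topplane [0.6103 0.2167] scene [0.6126 0.2204]
t1 tri [0.6017 0.4306 0.0091] e 0.0094 topplane [0.595  0.4256] scene [0.6246 0.4441]
t2 tri [0.5846 0.3087 0.0304] e 0.0019 topplane [0.5828 0.3073] scene [0.5925 0.3154]
t3 tri [0.3666 0.334  0.0349] e 0.0029 topplane [0.3679 0.3316] scene [0.3713 0.3392]
t4 tri [0.38
[... 336 characters left out ...]
3225 -0.18007651793680612
pintop bedframe 0.07039398883263508 0.20739720387219707
hex [298.5398 230.2699] 289 [0.628  0.0578] corner deg -13.908630077888446
hex [334.6034 231.9828] 290 [ 0.6238 -0.0412] corner deg -13.674330527654961
hex [314.4028 262.9753] 283 [0.5383 0.0137] corner deg 21.539908438205774
hex [277.8706 271.8182] 286 [0.5135 0.1132] corner deg 19.539165591175134
tray 3589 [0.482  0.3795] ((481.56842041015625, 379.2593688964844), (125.44441223144531, 219.64610290527344), 83.40489959716797)
ledge 4636 [ 0.5138 -0.3833] ((514.70556640625, -383.3329772949219), (253.5424346923828, 143.68348693847656), 6.674533843994141)
jar [[0.5166 0.5537 0.1   ]]
oil [[ 0.3965 -0.511   0.1   ]]
```

```bash
cat > p.py <<'E'
import sys
from h import *
from scipy.spatial.transform import Rotation as Ro
# args: x,y,z,closing_deg ...  -> rows in tool frame from present pose
def plan(*W):
    o=arm.observe();p=o["position"];R=Ro.from_rotvec(o["ee_rot"]).as_matrix();y=np.degrees(np.arctan2(R[1,1],R[0,1]))
    print("t %.2f pos %s close %.1f j7 %.2f w %.4f gf %.1f F %s tilt %.4f"%(o["clock"],p.round(4),y,o["joints"][6],o["width"]*.0918,o["gripper_force"],o["force"].round(1),np.arccos(-R[2,2])))
    for w in W:
        d=R.T@(np.array(w[:3])-p);a=(w[3]-y+90)%180-90
        print("  [%.4f,%.4f,%.4f,%.3f]"%(*d,-np.radians(a)),"rows>=%.1f"%max(np.linalg.norm(d)/.0625,abs(a)/10.7))
if __name__=="__main__": plan(*[list(map(float,s.split(","))) for s in sys.argv[1:]])
E
python3 p.py .628,.058,.2,16.1 .628,.058,.1,16.1 .628,.058,.046,16.1
```

```text
t 0.10 pos [ 0.2004 -0.5915  0.2113] close -71.3 j7 -0.08 w 0.0915 gf 0.0 F [ 0.2 -0.2 -0.3] tilt 0.0014
  [0.6134,-0.4779,0.0119,-1.525] rows>=12.4
  [0.6134,-0.4778,0.1119,-1.525] rows>=12.6
  [0.6134,-0.4777,0.1659,-1.525] rows>=12.7
```

jog_arm(moves=[[0.613,-0.478,0.012,-1.525],[0.613,-0.478,0.012,-1.525],[0.613,-0.478,0.012,-1.525],[0.613,-0.478,0.012,-1.525],[0.613,-0.478,0.012,-1.525],[0.613,-0.478,0.012,-1.525],[0.613,-0.478,0.012,-1.525],[0.613,-0.478,0.012,-1.525],[0.613,-0.478,0.012,-1.525],[0.613,-0.478,0.012,-1.525],[0.613,-0.478,0.012,-1.525],[0.613,-0.478,0.012,-1.525],[0.613,-0.478,0.012,-1.525],[0.613,-0.478,0.012,-1.525],[0.613,-0.478,0.012,-1.525],[0.613,-0.478,0.012,-1.525],[0.613,-0.478,0.07,-1.525],[0.613,-0.478,0.09,-1.525],[0.613,-0.478,0.09,-1.525]], hand=0.07, newtons=15)

```text
clock: 2.48
position: [0.6265, 0.0559, 0.1206]
ee_rot: [-1.889, -2.508, 0.004]
force: [-0.2, -0.1, -0.0]
width: 0.757
gripper_force: 0.0
```

```bash
python3 p.py .628,.058,.1,16.1 .628,.058,.046,16.1 .628,.058,.18,16.1 .534,.3725,.18,83.4
```

```text
t 2.48 pos [0.6265 0.0559 0.1206] close 16.0 j7 -0.16 w 0.0695 gf 0.0 F [-0.2 -0.1 -0. ] tilt 0.0033
  [0.0016,0.0021,0.0206,-0.002] rows>=0.3
  [0.0016,0.0023,0.0746,-0.002] rows>=1.2
  [0.0016,0.0019,-0.0594,-0.002] rows>=1.0
  [0.3298,-0.0017,-0.0594,-1.176] rows>=6.3
```

jog_arm(moves=[[0.0015,0.002,0.04,0],[0.0015,0.002,0.068,0],[0.0015,0.002,0.077,0],[0.0015,0.002,0.077,0],[0.0015,0.002,0.077,0]])

```text
clock: 3.1
position: [0.6304, 0.0597, 0.0467]
ee_rot: [1.888, 2.509, 0.003]
force: [-0.2, 0.2, 1.2]
width: 0.761
gripper_force: 0.0
```

jog_arm(moves=[[0,0,0,0],[0,0,0,0],[0,0,0,0],[0,0,-0.02,0],[0,0,-0.06,0],[0,0,-0.1,0],[0,0,-0.135,0],[0,0,-0.135,0]], hand=0.04, newtons=15)

```text
clock: 4.1
position: [0.6313, 0.0604, 0.1848]
ee_rot: [1.886, 2.507, 0.008]
force: [-0.9, 0.7, -0.6]
width: 0.435
gripper_force: 0.0
```

```bash
python3 p.py .535,.3727,.18,83.4 .535,.3727,.06,83.4 .535,.3727,.022,83.4
```

```text
t 4.10 pos [0.6313 0.0604 0.1848] close 16.1 j7 -0.13 w 0.0399 gf 0.0 F [-0.9  0.7 -0.6] tilt 0.0068
  [0.3268,-0.0059,0.0045,-1.175] rows>=6.3
  [0.3269,-0.0067,0.1245,-1.175] rows>=6.3
  [0.3269,-0.0070,0.1625,-1.175] rows>=6.3
```

```bash
cat > look.py <<'E'
from h import *
import sys
np.set_printoptions(precision=4,suppress=True)
T=V("top")
for c,a,m in T.blobs((78,70,60),(102,255,255),40,(130,195,400,340)):
    h=float(sys.argv[2]) if len(sys.argv)>2 else .04
    ys,xs=np.nonzero(m);q=T.plane(np.c_[xs,ys],h)[:,:2];q0=q.mean(0);w=((q-q0)@[1,1j])
    print("hex",c,a,q0,"corner deg %.1f"%(np.degrees(np.angle((w**6).sum()))/6))
b=max(T.blobs((10,40,60),(28,220,255),300,(120,220,236,350)),key=lambda b:b[1]);ys,xs=np.nonzero(b[2]);q=T.plane(np.c_[xs,ys],.042)[:,:2]
print("tray",b[1],cv2.minAreaRect((q*1000).astype(np.float32)))
if len(sys.argv)>1 and sys.argv[1]!="-": cv2.imwrite("pics/%s.png"%sys.argv[1],cv2.resize(T.c[185:335,145:411,::-1],None,fx=3,fy=3,interpolation=cv2.INTER_CUBIC))
E
python3 look.py a1
```

```text
hex [336.7826 231.058 ] 207 [ 0.6264 -0.0472] corner deg -6.0
hex [277.9333 271.8561] 285 [0.5134 0.113 ] corner deg 20.1
tray 3575 ((481.39007568359375, 379.18896484375), (125.26354217529297, 219.30801391601562), 83.40489959716797)
```

View pics/a1.png

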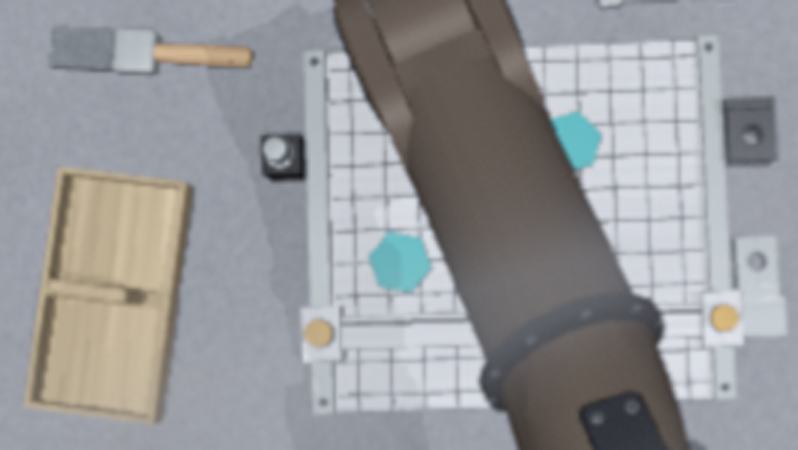

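```bash
python3 p.py .628,.058,.1,16.1
```

```text
t 4.15 pos [0.6302 0.0599 0.1826] close 16.1 j7 -0.13 w 0.0401 gf 0.0 F [ 0.4 -0.5 -1.3] tilt 0.0038
  [-0.0012,-0.0030,0.0826,-0.000] rows>=1.3
```

The top view is hidden by the arm at hexagon A, so I'll use the scene view.

```bash
cat > sc.py <<'E'
from h import *
import sys
np.set_printoptions(precision=4,suppress=True)
S=V("scene")
for c,a,m in S.blobs((80,100,40),(100,255,255),40,(255,150,520,360)): print(c,a,S.plane([c],.0365)[0])
if len(sys.argv)>1: x,y=int(sys.argv[2]),int(sys.argv[3]);cv2.imwrite("pics/%s.png"%sys.argv[1],cv2.resize(S.c[y:y+150,x:x+200,::-1],None,fx=4,fy=4,interpolation=cv2.INTER_CUBIC))
E
python3 sc.py a2 240 165
```

```text
[306.2381 232.2078] 231 [ 0.6279 -0.0421  0.0365]
[342.6609 231.8412] 233 [0.5419 0.0132 0.0365]
[371.1653 248.9315] 248 [0.5173 0.1131 0.0365]
[324.7393 253.3424] 257 [0.632  0.0577 0.0365]
```

View pics/a2.png

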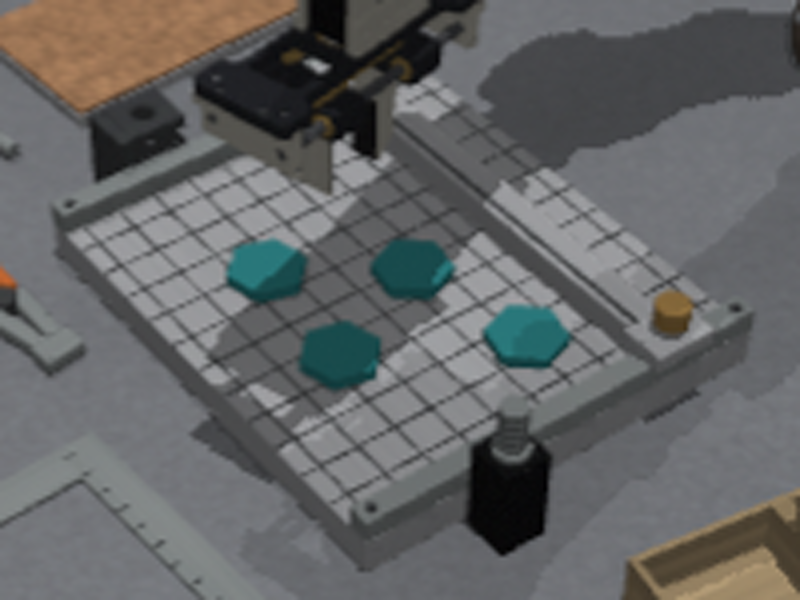

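The scene crop shows A undisturbed at (340,353): the fingers hadn't closed before the lift. I'll retry with longer settling and closing.

jog_arm(moves=[[-0.0015,-0.0025,0.05,0],[-0.0015,-0.0025,0.1,0],[-0.0015,-0.0025,0.125,0],[-0.0015,-0.0025,0.138,0],[-0.0015,-0.0025,0.138,0],[-0.0015,-0.0025,0.138,0],[-0.0015,-0.0025,0.138,0],[-0.0015,-0.0025,0.138,0]], hand=0.07)

```text
clock: 5.2
position: [0.6278, 0.0573, 0.0428]
ee_rot: [1.888, 2.51, 0.001]
force: [0.1, 0.6, 0.6]
width: 0.762
gripper_force: 0.0
```

jog_arm(moves=[[0,0,0,0],[0,0,0,0],[0,0,0,0],[0,0,0,0],[0,0,0,0],[0,0,0,0]], hand=0.045)

```text
clock: 5.95
position: [0.6273, 0.0573, 0.042]
ee_rot: [-1.889, -2.511, 0.0]
force: [0.1, -0.4, 0.5]
width: 0.491
gripper_force: 0.0
```

```bash
python3 -c "from cell import arm;print(arm.nose_length)"; python3 p.py .628,.058,.044,16.1 .628,.058,.18,16.1 .535,.3727,.18,83.4 .535,.3727,.06,83.4 .535,.3727,.022,83.4
```

```text
0.011
t 5.95 pos [0.6273 0.0573 0.042 ] close 16.1 j7 -0.21 w 0.0451 gf 0.0 F [ 0.1 -0.4  0.5] tilt 0.0001
  [0.0004,0.0009,-0.0020,-0.000] rows>=0.0
  [0.0004,0.0009,-0.1380,-0.000] rows>=2.2
  [0.3286,-0.0013,-0.1380,-1.175] rows>=6.3
  [0.3286,-0.0013,-0.0180,-1.175] rows>=6.3
  [0.3286,-0.0013,0.0200,-1.175] rows>=6.3
```

```bash
python3 sc.py a3 240 165
```

```text
[345.1046 232.6797] 153 [0.5382 0.0199 0.0365]
[371.1365 248.9518] 249 [0.5174 0.1132 0.0365]
[325.77   254.0704] 213 [0.6312 0.0616 0.0365]
```

View pics/a3.png

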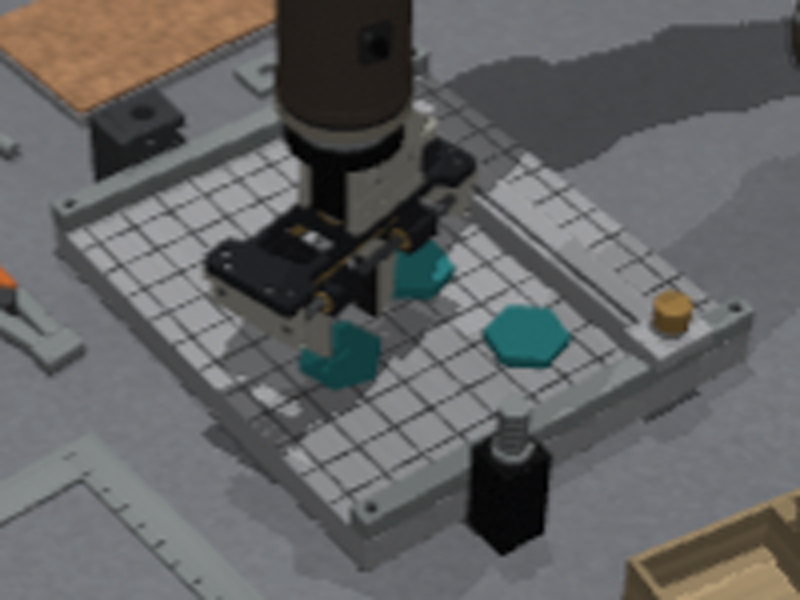

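```bash
python3 - <<'E'
from h import *
S=V("scene");a=np.radians(16.1);d=np.array([np.cos(a),np.sin(a),0])
for z in(.031,.042,.05,.06,.08):
    P=[np.array([.6273,.0573,z])+d*s for s in(.0225,.0415,-.0225,-.0415)]
    print(z,((S.proj(P)-[240,165])*4).round())
# depth-based
for u,v in((310,325),(317,335),(375,300),(250,288)): print(u,v,S.zpt([(240+u/4,165+v/4)])[0].round(3))
E
```

```text
0.031 [[323. 374.]
 [304. 389.]
 [366. 339.]
 [383. 324.]]
0.042 [[323. 362.]
 [304. 378.]
 [366. 327.]
 [384. 312.]]
0.05 [[323. 354.]
 [304. 369.]
 [366. 318.]
 [384. 304.]]
0.06 [[323. 343.]
 [304. 358.]
 [366. 308.]
 [384. 293.]]
0.08 [[322. 321.]
 [303. 336.]
 [366. 286.]
 [384. 271.]]
310 325 [0.668 0.078 0.098]
317 335 [0.662 0.077 0.085]
375 300 [0.605 0.061 0.074]
250 288 [0.718 0.088 0.162]
```

The fingertips look about 25 mm above the glass even though the TCP reading is 0.042. I'll open and feel downwards in small steps.

jog_arm(moves=[[0,0,0,0],[0,0,0,0],[0,0,0,0],[0,0,0,0],[0,0,0,0],[0,0,0.002,0],[0,0,0.004,0],[0,0,0.004,0],[0,0,0.004,0]], hand=0.07)

```text
clock: 7.18
position: [0.6273, 0.0574, 0.038]
ee_rot: [-1.889, -2.511, 0.0]
force: [0.5, -0.4, 0.1]
width: 0.759
gripper_force: 0.0
```

```bash
python3 p.py; python3 - <<'E'
from h import *
S=V("scene");p=arm.observe();print(p["joints"],p["force"])
x,y=290,225
cv2.imwrite("pics/a4.png",cv2.resize(S.c[y:y+60,x:x+80,::-1],None,fx=8,fy=8,interpolation=cv2.INTER_CUBIC))
E
```

```text
t 7.17 pos [0.6273 0.0574 0.038 ] close 16.1 j7 -0.21 w 0.0697 gf 0.0 F [ 0.5 -0.4  0.1] tilt 0.0001
[ 0.12655089  0.67147677 -0.45871155  1.70407005  0.37404839  0.85411433
 -0.21373199] [ 0.9898998  -0.02743861  1.33877507]
```

View pics/a4.png

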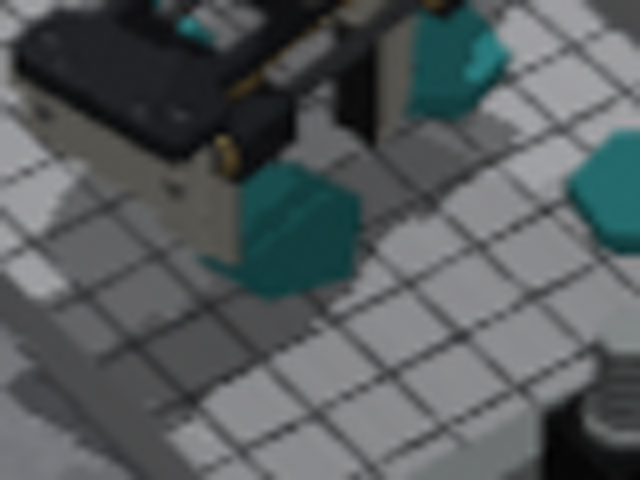

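The finger corner at crop (240,262) is still about 15 mm above the grid, and there is no contact. I'll keep feeling down.

jog_arm(moves=[[0,0,0.003,0],[0,0,0.006,0],[0,0,0.008,0],[0,0,0.008,0],[0,0,0.008,0]])

```text
clock: 7.85
position: [0.6273, 0.0574, 0.03]
ee_rot: [1.889, 2.511, 0.0]
force: [-0.5, 0.1, -0.6]
width: 0.763
gripper_force: 0.0
```

```bash
python3 - <<'E'
from h import *
S=V("scene");o=arm.observe();print(o["position"],o["force"])
c=S.c; z=S.z
a=np.radians(16.1);d=np.array([np.cos(a),np.sin(a),0]);n=np.array([-d[1],d[0],0])
for zz in(.02,.03,.04,.05): print(zz,[S.proj([np.array([*o["position"][:2],zz])+d*s+n*.0095])[0].round(1) for s in(.035,.054,-.035)])
# light-coloured finger pixels column profile
for x in(312,315,318,320): print(x,[tuple(int(k) for k in c[y,x]) for y in range(248,266,2)])
E
```

```text
[0.62738273 0.0573758  0.03012205] [ 0.02893315  0.59123249 -0.15051988]
0.02 [array([320.4, 265.6]), array([315.7, 269.5]), array([336.9, 251.8])]
0.03 [array([320.3, 262.9]), array([315.7, 266.8]), array([337. , 249.1])]
0.04 [array([320.3, 260.3]), array([315.6, 264.1]), array([337.1, 246.5])]
0.05 [array([320.3, 257.6]), array([315.6, 261.4]), array([337.1, 243.8])]
312 [(90, 89, 83), (77, 76, 72), (81, 80, 75), (86, 84, 80), (86, 85, 80), (89, 90, 91), (79, 80, 82), (99, 99, 101), (68, 68, 69)]
315 [(89, 87, 81), (88, 87, 81), (88, 87, 81), (92, 91, 87), (88, 87, 81), (88, 87, 83), (87, 88, 89), (57, 57, 59), (67, 67, 69)]
318 [(79, 65, 37), (69, 68, 64), (84, 82, 77), (84, 82, 77), (84, 82, 77), (84, 83, 78), (80, 80, 80), (60, 61, 62), (71, 71, 72)]
320 [(17, 18, 19), (26, 61, 62), (34, 63, 63), (33, 60, 60), (37, 71, 71), (33, 60, 61), (32, 62, 63), (76, 76, 78), (78, 79, 80)]
```

The tip sits near z≈0.041 with the TCP reading 0.030, so empirically tip ≈ TCP + 0.011. I'll go down 8 mm more.

jog_arm(moves=[[0,0,0.003,0],[0,0,0.006,0],[0,0,0.008,0],[0,0,0.008,0],[0,0,0.008,0]])

```text
clock: 8.52
position: [0.6273, 0.0573, 0.0221]
ee_rot: [1.889, 2.51, 0.0]
force: [-0.8, 0.1, 0.0]
width: 0.763
gripper_force: 0.0
```

jog_arm(moves=[[0,0,0,0],[0,0,0,0],[0,0,0,0],[0,0,0,0],[0,0,0,0],[0,0,0,0]], hand=0.045)

```text
clock: 9.28
position: [0.6274, 0.0573, 0.0221]
ee_rot: [1.889, 2.51, 0.0]
force: [0.7, -0.2, 1.6]
width: 0.562
gripper_force: 15.0
```

```bash
python3 p.py .535,.3727,.16,83.4
```

```text
t 9.28 pos [0.6274 0.0573 0.0221] close 16.1 j7 -0.22 w 0.0516 gf 15.0 F [ 0.7 -0.2  1.6] tilt 0.0002
  [0.3286,-0.0013,-0.1379,-1.175] rows>=6.3
```

Gripped (51.6 mm, 15 N). Now lift and carry it to the far bay.

jog_arm(moves=[[0,0,-0.03,0],[0,0,-0.09,0],[0,0,-0.138,0],[0.055,0,-0.138,-0.18],[0.11,0,-0.138,-0.36],[0.165,-0.001,-0.138,-0.54],[0.22,-0.001,-0.138,-0.72],[0.275,-0.001,-0.138,-0.9],[0.329,-0.001,-0.138,-1.08],[0.329,-0.001,-0.138,-1.175],[0.329,-0.001,-0.138,-1.175],[0.329,-0.001,-0.138,-1.175],[0.329,-0.001,-0.09,-1.175],[0.329,-0.001,-0.05,-1.175],[0.329,-0.001,-0.03,-1.175],[0.329,-0.001,-0.03,-1.175],[0.329,-0.001,-0.03,-1.175],[0.329,-0.001,-0.03,-1.175]])

```text
clock: 11.52
position: [0.5359, 0.374, 0.0537]
ee_rot: [0.181, 3.135, 0.003]
force: [0.5, -0.2, -0.2]
width: 0.561
gripper_force: 15.0
```

```bash
python3 p.py .535,.3727,.02,83.4 .535,.3727,.002,83.4; python3 look.py -; python3 sc.py
```

```text
t 11.53 pos [0.5359 0.374  0.0537] close 83.4 j7 0.29 w 0.0515 gf 15.0 F [ 0.5 -0.2 -0.2] tilt 0.0025
  [0.0008,-0.0014,0.0337,0.000] rows>=0.5
  [0.0008,-0.0014,0.0517,0.000] rows>=0.8
hex [334.6424 232.0104] 288 [ 0.6237 -0.0413] corner deg -13.4
hex [314.3972 263.0071] 282 [0.5382 0.0137] corner deg 21.5
hex [277.8179 271.9141] 291 [0.5132 0.1133] corner deg 21.1
tray 4517 ((497.3334045410156, 432.5682067871094), (267.03936767578125, 235.10971069335938), 72.66165161132812)
[306.2217 232.1957] 230 [ 0.6279 -0.0421  0.0365]
[342.6522 231.8087] 230 [0.5418 0.0131 0.0365]
[371.16 248.98] 250 [0.5174 0.1133 0.0365]
[427.2546 306.0509] 216 [0.5254 0.3523 0.0365]
```

jog_arm(moves=[[0.001,-0.0015,0.03,0],[0.001,-0.0015,0.045,0],[0.001,-0.0015,0.05,0],[0.001,-0.0015,0.052,0],[0.001,-0.0015,0.054,0],[0.001,-0.0015,0.054,0],[0.001,-0.0015,0.054,0]])

```text
clock: 12.5
position: [0.5341, 0.372, -0.0017]
ee_rot: [0.18, 3.136, 0.0]
force: [-0.7, 0.2, -0.4]
width: 0.559
gripper_force: 15.0
```

jog_arm(moves=[[0,0,0.001,0],[0,0,0.002,0],[0,0,0.003,0],[0,0,0.003,0]])

```text
clock: 13.0
position: [0.5342, 0.3719, -0.0033]
ee_rot: [0.18, 3.135, -0.0]
force: [-3.7, -4.7, 14.8]
width: 0.563
gripper_force: 15.0
```

Contact on the tray floor at TCP ≈ -0.0025. Now release.

jog_arm(moves=[[0,0,-0.002,0],[0,0,-0.002,0],[0,0,-0.002,0],[0,0,-0.002,0],[0,0,-0.01,0],[0,0,-0.04,0],[0,0,-0.1,0],[0,0,-0.16,0],[0,0,-0.16,0],[0,0,-0.16,0]], hand=0.06)

```text
clock: 14.25
position: [0.5339, 0.3715, 0.155]
ee_rot: [0.181, 3.136, -0.001]
force: [-0.0, -0.6, -0.4]
width: 0.656
gripper_force: 0.0
```

```bash
python3 p.py .624,-.0412,.16,16.4 .624,-.0412,.022,16.4; python3 sc.py
```

```text
t 14.25 pos [0.5339 0.3715 0.155 ] close 83.4 j7 0.36 w 0.0602 gf 0.0 F [-0.  -0.6 -0.4] tilt 0.0005
  [-0.1368,-0.3996,-0.0048,1.170] rows>=6.8
  [-0.1368,-0.3996,0.1332,1.170] rows>=7.1
[306.2035 232.2251] 231 [ 0.628  -0.042   0.0365]
[342.6507 231.7642] 229 [0.5417 0.0129 0.0365]
[371.1365 248.9518] 249 [0.5174 0.1132 0.0365]
[427.9313 319.6806] 335 [0.5526 0.3858 0.0365]
```

jog_arm(moves=[[-0.02,-0.057,-0.005,0.17],[-0.04,-0.114,-0.005,0.34],[-0.06,-0.171,-0.005,0.51],[-0.08,-0.228,-0.005,0.68],[-0.1,-0.285,-0.005,0.85],[-0.12,-0.342,-0.005,1.02],[-0.137,-0.4,-0.005,1.17],[-0.137,-0.4,-0.005,1.17],[-0.137,-0.4,-0.005,1.17],[-0.137,-0.4,0.05,1.17],[-0.137,-0.4,0.1,1.17],[-0.137,-0.4,0.1,1.17],[-0.137,-0.4,0.12,1.17],[-0.137,-0.4,0.133,1.17],[-0.137,-0.4,0.133,1.17],[-0.137,-0.4,0.133,1.17],[-0.137,-0.4,0.133,1.17]], hand=0.07)

```text
clock: 16.42
position: [0.6247, -0.0413, 0.0228]
ee_rot: [1.882, 2.514, 0.001]
force: [0.0, 0.4, 0.5]
width: 0.765
gripper_force: 0.0
```

jog_arm(moves=[[0,0,0,0],[0,0,0,0],[0,0,0,0],[0,0,0,0],[0,0,0,0]], hand=0.045)

```text
clock: 17.05
position: [0.6243, -0.0413, 0.0222]
ee_rot: [1.882, 2.515, 0.0]
force: [-0.2, -0.1, 2.1]
width: 0.56
gripper_force: 15.0
```

```bash
python3 p.py .424,.3857,.16,83.4 .424,.3857,.05,83.4; python3 sc.py
```

```text
t 17.05 pos [ 0.6243 -0.0413  0.0222] close 16.4 j7 -0.07 w 0.0514 gf 15.0 F [-0.2 -0.1  2.1] tilt 0.0003
  [0.4661,-0.0717,-0.1379,-1.170] rows>=7.9
  [0.4662,-0.0718,-0.0279,-1.170] rows>=7.6
[309.1911 232.1911] 157 [ 0.621  -0.0375  0.0365]
[342.6886 231.7544] 228 [0.5416 0.013  0.0365]
[371.1734 248.9435] 248 [0.5173 0.1132 0.0365]
[427.9083 319.5229] 327 [0.5523 0.3854 0.0365]
```

jog_arm(moves=[[0,0,-0.03,0],[0,0,-0.09,0],[0,0,-0.138,0],[0.058,-0.009,-0.138,-0.15],[0.116,-0.018,-0.138,-0.3],[0.174,-0.027,-0.138,-0.45],[0.232,-0.036,-0.138,-0.6],[0.29,-0.045,-0.138,-0.75],[0.348,-0.054,-0.138,-0.9],[0.406,-0.063,-0.138,-1.05],[0.466,-0.072,-0.138,-1.17],[0.466,-0.072,-0.138,-1.17],[0.466,-0.072,-0.138,-1.17],[0.466,-0.072,-0.09,-1.17],[0.466,-0.072,-0.04,-1.17],[0.466,-0.072,-0.02,-1.17],[0.466,-0.072,-0.02,-1.17],[0.466,-0.072,-0.02,-1.17],[0.466,-0.072,-0.02,-1.17]])

```text
clock: 19.48
position: [0.4245, 0.3864, 0.0437]
ee_rot: [0.181, 3.134, 0.003]
force: [0.2, -0.0, -0.6]
width: 0.558
gripper_force: 15.0
```

```bash
python3 p.py .4245,.3857,-.001,83.4 ; python3 sc.py
```

```text
t 19.48 pos [0.4245 0.3864 0.0437] close 83.4 j7 0.09 w 0.0512 gf 15.0 F [ 0.2 -0.  -0.6] tilt 0.0027
  [-0.0000,-0.0008,0.0447,-0.000] rows>=0.7
[342.6507 231.7642] 229 [0.5417 0.0129 0.0365]
[371.1734 248.9435] 248 [0.5173 0.1132 0.0365]
[466.328  292.1005] 189 [0.4127 0.3723 0.0365]
[427.9083 319.5229] 327 [0.5523 0.3854 0.0365]
```

jog_arm(moves=[[0,-0.001,0.025,0],[0,-0.001,0.038,0],[0,-0.001,0.043,0],[0,-0.001,0.045,0],[0,-0.001,0.046,0],[0,-0.001,0.046,0]])

```text
clock: 20.27
position: [0.4236, 0.3848, -0.0029]
ee_rot: [0.18, 3.136, 0.0]
force: [-2.1, -2.8, 6.3]
width: 0.561
gripper_force: 15.0
```

jog_arm(moves=[[0,0,0,0],[0,0,0,0],[0,0,0,0],[0,0,0,0],[0,0,-0.01,0],[0,0,-0.04,0],[0,0,-0.1,0],[0,0,-0.16,0],[0,0,-0.16,0],[0,0,-0.16,0]], hand=0.06)

```text
clock: 21.52
position: [0.4237, 0.3842, 0.1563]
ee_rot: [0.181, 3.136, -0.0]
force: [-0.0, -0.7, -0.5]
width: 0.656
gripper_force: 0.0
```

```bash
python3 sc.py; python3 look.py -;python3 p.py .5383,.0138,.16,-8.5 .5383,.0138,.022,-8.5
```

```text
[336.6804 227.4247] 219 [ 0.5453 -0.0115  0.0365]
[371.1365 248.9518] 249 [0.5174 0.1132 0.0365]
[466.7917 305.0463] 216 [0.442  0.4042 0.0365]
[427.9083 319.5229] 327 [0.5523 0.3854 0.0365]
hex [323.4101 261.8165] 278 [ 0.5416 -0.0109] corner deg 23.1
hex [186.0109 264.7536] 276 [0.5309 0.3664] corner deg -6.5
hex [277.9329 271.8587] 283 [0.5134 0.113 ] corner deg 19.5
tray 1910 ((506.3072509765625, 376.2894592285156), (125.26069641113281, 169.1517333984375), 83.37101745605469)
t 21.62 pos [0.4232 0.3836 0.1549] close 83.4 j7 0.20 w 0.0598 gf 0.0 F [-1.   0.2  0.5] tilt 0.0021
  [-0.1567,-0.3542,-0.0046,-1.537] rows>=8.2
  [-0.1569,-0.3539,0.1334,-1.537] rows>=8.2
```

The knock happened: C is now at (0.5416,-0.0109). I'll replan for it.

```bash
python3 p.py .5416,-.0110,.16,-6 .5416,-.0110,.022,-6
```

```text
t 21.62 pos [0.4232 0.3836 0.1549] close 83.4 j7 0.20 w 0.0598 gf 0.0 F [-1.   0.2  0.5] tilt 0.0021
  [-0.1629,-0.3785,-0.0045,1.561] rows>=8.4
  [-0.1630,-0.3782,0.1335,1.561] rows>=8.4
```

jog_arm(moves=[[-0.018,-0.042,-0.005,0.175],[-0.036,-0.084,-0.005,0.35],[-0.054,-0.126,-0.005,0.525],[-0.072,-0.168,-0.005,0.7],[-0.09,-0.21,-0.005,0.875],[-0.108,-0.252,-0.005,1.05],[-0.126,-0.294,-0.005,1.225],[-0.144,-0.336,-0.005,1.4],[-0.163,-0.378,-0.005,1.57],[-0.163,-0.378,-0.005,1.57],[-0.163,-0.378,-0.005,1.57],[-0.163,-0.378,0.05,1.57],[-0.163,-0.378,0.1,1.57],[-0.163,-0.378,0.115,1.57],[-0.163,-0.378,0.133,1.57],[-0.163,-0.378,0.133,1.57],[-0.163,-0.378,0.133,1.57],[-0.163,-0.378,0.133,1.57]], hand=0.066)

```text
clock: 23.88
position: [0.543, -0.0097, 0.0241]
ee_rot: [2.344, 2.09, 0.002]
force: [0.3, 0.3, 0.0]
width: 0.725
gripper_force: 0.0
```

jog_arm(moves=[[0,0,0,0],[0,0,0,0],[0,0,0,0],[0,0,0,0],[0,0,0,0]], hand=0.045)

```text
clock: 24.5
position: [0.5424, -0.0098, 0.0233]
ee_rot: [2.344, 2.091, 0.0]
force: [-1.0, -0.9, 6.2]
width: 0.559
gripper_force: 15.0
```

```bash
python3 p.py .535,.3727,.16,83.4 .535,.3727,.06,83.4;  python3 sc.py
```

```text
t 24.50 pos [ 0.5424 -0.0098  0.0233] close -6.5 j7 -0.50 w 0.0513 gf 15.0 F [-1.  -0.9  6.2] tilt 0.0006
  [0.3791,-0.0508,-0.1368,-1.570] rows>=8.4
  [0.3791,-0.0509,-0.0368,-1.570] rows>=8.4
[337.9803 227.4877] 203 [ 0.5423 -0.0093  0.0365]
[371.1365 248.9518] 249 [0.5174 0.1132 0.0365]
[466.7799 304.8373] 209 [0.4415 0.4037 0.0365]
[427.9083 319.5229] 327 [0.5523 0.3854 0.0365]
```

jog_arm(moves=[[0,0,-0.03,0],[0,0,-0.09,0],[0,0,-0.137,0],[0.042,-0.006,-0.137,-0.175],[0.084,-0.012,-0.137,-0.35],[0.126,-0.018,-0.137,-0.525],[0.168,-0.024,-0.137,-0.7],[0.21,-0.03,-0.137,-0.875],[0.252,-0.036,-0.137,-1.05],[0.294,-0.042,-0.137,-1.225],[0.336,-0.046,-0.137,-1.4],[0.379,-0.051,-0.137,-1.57],[0.379,-0.051,-0.137,-1.57],[0.379,-0.051,-0.137,-1.57],[0.379,-0.051,-0.09,-1.57],[0.379,-0.051,-0.04,-1.57],[0.379,-0.051,-0.027,-1.57],[0.379,-0.051,-0.027,-1.57],[0.379,-0.051,-0.027,-1.57],[0.379,-0.051,-0.027,-1.57]])

```text
clock: 27.05
position: [0.5355, 0.3735, 0.0519]
ee_rot: [0.181, 3.134, 0.003]
force: [-0.7, -0.1, -0.2]
width: 0.556
gripper_force: 15.0
```

```bash
python3 p.py .535,.3725,.009,83.4 ; python3 sc.py
```

```text
t 27.05 pos [0.5355 0.3735 0.0519] close 83.4 j7 0.28 w 0.0510 gf 15.0 F [-0.7 -0.1 -0.2] tilt 0.0027
  [0.0004,-0.0011,0.0429,0.000] rows>=0.7
[371.16 248.98] 250 [0.5174 0.1133 0.0365]
[427.2733 314.505 ] 505 [0.5432 0.3727 0.0365]
[468.6795 308.7564] 78 [0.4466 0.4156 0.0365]
```

jog_arm(moves=[[0,-0.001,0.025,0],[0,-0.001,0.037,0],[0,-0.001,0.041,0],[0,-0.001,0.043,0],[0,-0.001,0.043,0],[0,-0.001,0.043,0]])

```text
clock: 27.85
position: [0.5347, 0.3719, 0.0083]
ee_rot: [0.18, 3.136, 0.0]
force: [-0.3, -2.7, 4.8]
width: 0.56
gripper_force: 15.0
```

jog_arm(moves=[[0,0,0,0],[0,0,0,0],[0,0,0,0],[0,0,0,0],[0,0,-0.01,0],[0,0,-0.04,0],[0,0,-0.1,0],[0,0,-0.15,0],[0,0,-0.15,0],[0,0,-0.15,0]], hand=0.06)

```text
clock: 29.1
position: [0.5345, 0.3714, 0.1572]
ee_rot: [0.18, 3.136, -0.0]
force: [-0.6, -0.7, -1.6]
width: 0.654
gripper_force: 0.0
```

```bash
python3 sc.py; python3 look.py -;python3 p.py .5134,.1132,.16,50 .5134,.1132,.022,50
```

```text
[371.1888 248.9036] 249 [0.5172 0.1131 0.0365]
[466.7799 304.8373] 209 [0.4415 0.4037 0.0365]
[427.7435 318.4922] 386 [0.5505 0.3828 0.0365]
hex [277.8711 271.9582] 287 [0.5131 0.1132] corner deg 19.1
hex [178.2667 307.6667] 120 [0.4133 0.3847] corner deg 15.6
tray 4090 ((504.00152587890625, 447.3061828613281), (298.7774353027344, 236.71034240722656), 72.22157287597656)
t 29.20 pos [0.5341 0.3709 0.1559] close 83.4 j7 0.35 w 0.0600 gf 0.0 F [ 0.2 -0.4 -0.3] tilt 0.0021
  [-0.0090,-0.2584,-0.0037,0.583] rows>=4.1
  [-0.0091,-0.2582,0.1343,0.583] rows>=4.7
```

jog_arm(moves=[[-0.002,-0.052,-0.004,0.12],[-0.004,-0.104,-0.004,0.24],[-0.006,-0.156,-0.004,0.36],[-0.008,-0.208,-0.004,0.48],[-0.009,-0.2585,-0.004,0.583],[-0.009,-0.2585,-0.004,0.583],[-0.009,-0.2585,-0.004,0.583],[-0.009,-0.2585,0.05,0.583],[-0.009,-0.2585,0.1,0.583],[-0.009,-0.2585,0.115,0.583],[-0.009,-0.2585,0.134,0.583],[-0.009,-0.2585,0.134,0.583],[-0.009,-0.2585,0.134,0.583],[-0.009,-0.2585,0.134,0.583]], hand=0.068)

```text
clock: 30.95
position: [0.5147, 0.114, 0.0241]
ee_rot: [1.074, 2.951, 0.001]
force: [-0.9, -0.2, 0.5]
width: 0.745
gripper_force: 0.0
```

jog_arm(moves=[[0,0,0,0],[0,0,0,0],[0,0,0,0],[0,0,0,0],[0,0,0,0]], hand=0.045)

```text
clock: 31.58
position: [0.514, 0.1138, 0.0232]
ee_rot: [1.074, 2.952, -0.0]
force: [-0.9, -0.9, 6.5]
width: 0.559
gripper_force: 15.0
```

```bash
python3 p.py .4235,.385,.16,83.4 .4235,.385,.05,83.4;  python3 sc.py
```

```text
t 31.57 pos [0.514  0.1138 0.0232] close 50.0 j7 0.06 w 0.0513 gf 15.0 F [-0.9 -0.9  6.5] tilt 0.0004
  [0.2436,0.1496,-0.1368,-0.583] rows>=5.1
  [0.2436,0.1496,-0.0268,-0.583] rows>=4.6
[466.7799 304.8373] 209 [0.4415 0.4037 0.0365]
[427.7613 318.435 ] 377 [0.5504 0.3827 0.0365]
```

jog_arm(moves=[[0,0,-0.03,0],[0,0,-0.09,0],[0,0,-0.137,0],[0.049,0.03,-0.137,-0.12],[0.098,0.06,-0.137,-0.24],[0.147,0.09,-0.137,-0.36],[0.196,0.12,-0.137,-0.48],[0.244,0.15,-0.137,-0.583],[0.244,0.15,-0.137,-0.583],[0.244,0.15,-0.137,-0.583],[0.244,0.15,-0.09,-0.583],[0.244,0.15,-0.04,-0.583],[0.244,0.15,-0.027,-0.583],[0.244,0.15,-0.027,-0.583],[0.244,0.15,-0.027,-0.583],[0.244,0.15,-0.027,-0.583]])

```text
clock: 33.62
position: [0.4241, 0.3863, 0.0516]
ee_rot: [0.181, 3.135, 0.003]
force: [-0.2, 0.7, -0.1]
width: 0.557
gripper_force: 15.0
```

```bash
python3 p.py .4235,.385,.009,83.4 ; python3 sc.py
```

```text
t 33.62 pos [0.4241 0.3863 0.0516] close 83.4 j7 0.08 w 0.0512 gf 15.0 F [-0.2  0.7 -0.1] tilt 0.0026
  [0.0005,-0.0015,0.0426,-0.000] rows>=0.7
[466.5776 297.5038] 393 [0.425  0.3859 0.0365]
[427.7613 318.435 ] 377 [0.5504 0.3827 0.0365]
```

jog_arm(moves=[[0,-0.001,0.025,0],[0,-0.001,0.037,0],[0,-0.001,0.041,0],[0,-0.001,0.043,0],[0,-0.001,0.043,0],[0,-0.001,0.043,0]])

```text
clock: 34.42
position: [0.4231, 0.3846, 0.0081]
ee_rot: [0.18, 3.136, -0.001]
force: [-2.0, -2.9, 7.7]
width: 0.557
gripper_force: 15.0
```

jog_arm(moves=[[0,0,0,0],[0,0,0,0],[0,0,0,0],[0,0,0,0],[0,0,-0.01,0],[0,0,-0.04,0],[0,0,-0.1,0],[0,0,-0.16,0],[0,0,-0.2,0],[-0.06,-0.03,-0.2,0],[-0.12,-0.06,-0.2,0],[-0.18,-0.09,-0.2,0],[-0.18,-0.15,-0.2,0],[-0.18,-0.15,-0.2,0],[-0.18,-0.15,-0.2,0]], hand=0.06)

```text
clock: 36.3
position: [0.5846, 0.2148, 0.2076]
ee_rot: [0.182, 3.136, 0.001]
force: [0.6, 0.4, 0.7]
width: 0.652
gripper_force: 0.0
```

```bash
python3 p.py; python3 sc.py; python3 look.py b1 .025
```

```text
t 36.30 pos [0.5846 0.2148 0.2076] close 83.4 j7 0.62 w 0.0598 gf 0.0 F [0.6 0.4 0.7] tilt 0.0005
[467.3541 303.3191] 257 [0.4369 0.4009 0.0365]
[427.6763 318.4132] 380 [0.5505 0.3825 0.0365]
hex [185.6789 264.0736] 299 [0.5337 0.3706] corner deg -6.6
hex [180.0382 304.1493] 288 [0.4229 0.3834] corner deg -6.6
tray 4295 ((515.6265869140625, 335.08953857421875), (208.62734985351562, 293.4313659667969), 84.58440399169922)
```

View pics/b1.png

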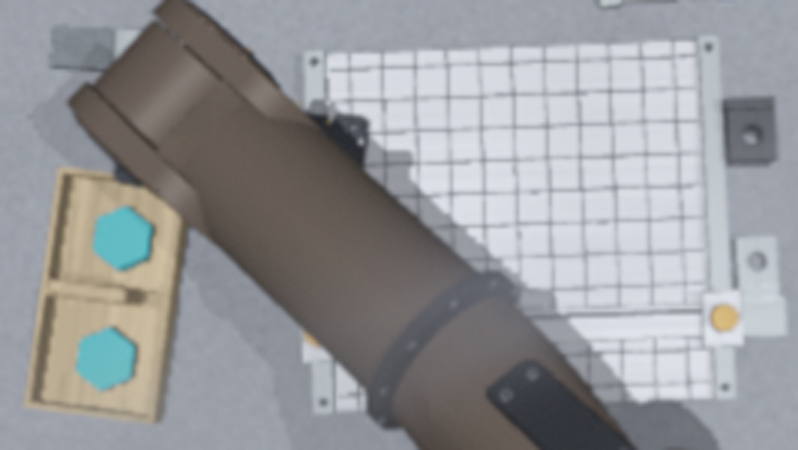

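All four hexagons are in the tray: crop (123,238) and (107,357), stacked in pairs. The grid is clear and the tray hasn't moved. Next, the grip board.

```bash
python3 p.py .4818,.3788,.2,-6.6 .4818,.3788,.06,-6.6; python3 - <<'E'
from h import *
T=V("",np.load("top0.npz"))
for p in((48,288),(50,294),(125,293),(145,297)): print(T.plane([np.array(p)/3+[144.7,184.7]],.115)[0].round(4))
E
```

```text
t 36.40 pos [0.5841 0.2168 0.2077] close 83.5 j7 0.62 w 0.0599 gf 0.0 F [-0.8 -0.   0.4] tilt 0.0012
  [0.1198,0.1495,0.0079,-1.568] rows>=8.4
  [0.1199,0.1493,0.1479,-1.568] rows>=8.4
[0.4836 0.4163 0.115 ]
[0.4784 0.4144 0.115 ]
[0.4799 0.348  0.115 ]
[0.4766 0.3303 0.115 ]
```

jog_arm(moves=[[0.013,0.017,0.008,0.175],[0.026,0.034,0.008,0.35],[0.04,0.05,0.008,0.525],[0.054,0.067,0.008,0.7],[0.067,0.084,0.008,0.875],[0.08,0.1,0.008,1.05],[0.094,0.117,0.008,1.225],[0.108,0.134,0.008,1.4],[0.12,0.15,0.008,1.573],[0.12,0.15,0.008,1.573],[0.12,0.15,0.008,1.573],[0.12,0.15,0.06,1.573],[0.12,0.15,0.11,1.573],[0.12,0.15,0.13,1.573],[0.12,0.15,0.148,1.573],[0.12,0.15,0.148,1.573],[0.12,0.15,0.148,1.573],[0.12,0.15,0.148,1.573]], hand=0.05)

```text
clock: 38.65
position: [0.4834, 0.3782, 0.0602]
ee_rot: [2.347, 2.088, 0.003]
force: [-1.0, -0.7, 0.0]
width: 0.542
gripper_force: 0.0
```

jog_arm(moves=[[0,0,0,0],[0,0,0,0],[0,0,0,0],[0,0,0,0],[0,0,0,0],[0,0,0,0],[0,0,0,0],[0,0,0,0],[0,0,0,0]], hand=0.005, newtons=45)

```text
clock: 39.78
position: [0.4827, 0.3777, 0.059]
ee_rot: [2.348, 2.088, -0.0]
force: [0.2, -0.4, 0.8]
width: 0.149
gripper_force: 45.0
```

```bash
python3 p.py .48,.379,.21,-6.6 .5147,-.3833,.21,6.7
```

```text
t 39.77 pos [0.4827 0.3777 0.059 ] close -6.7 j7 -1.18 w 0.0137 gf 45.0 F [ 0.2 -0.4  0.8] tilt 0.0001
  [0.0010,-0.0029,-0.1510,-0.002] rows>=2.4
  [-0.7521,0.1206,-0.1509,-0.234] rows>=12.4
```

Board gripped (13.7 mm, 45 N). Lift level and travel gently.

jog_arm(moves=[[0,0,-0.006,0],[0,0,-0.02,0],[0,0,-0.045,0],[0,0,-0.075,0],[0,0,-0.105,0],[0,0,-0.13,0],[0,0,-0.145,0],[0,0,-0.15,0],[-0.01,0.001,-0.15,0],[-0.03,0.005,-0.15,-0.01],[-0.06,0.01,-0.15,-0.02],[-0.095,0.015,-0.15,-0.03],[-0.13,0.021,-0.15,-0.04],[-0.165,0.027,-0.15,-0.05],[-0.2,0.032,-0.15,-0.06],[-0.235,0.038,-0.15,-0.075],[-0.27,0.043,-0.15,-0.085],[-0.305,0.049,-0.15,-0.095],[-0.335,0.054,-0.15,-0.105],[-0.36,0.058,-0.15,-0.11]])

```text
clock: 42.28
position: [0.4972, 0.0111, 0.208]
ee_rot: [-2.23, -2.212, 0.003]
force: [0.5, 0.2, -5.8]
width: 0.151
gripper_force: 45.0
```

```bash
python3 p.py .5147,-.3833,.21,6.7
```

```text
t 42.27 pos [0.4972 0.0111 0.208 ] close -0.5 j7 -0.29 w 0.0139 gf 45.0 F [ 0.5  0.2 -5.8] tilt 0.0022
  [-0.3942,0.0208,-0.0018,-0.125] rows>=6.3
```

jog_arm(moves=[[-0.02,0.001,0,-0.007],[-0.05,0.003,0,-0.016],[-0.085,0.004,0,-0.028],[-0.12,0.006,0,-0.04],[-0.155,0.008,0,-0.05],[-0.19,0.01,0,-0.06],[-0.225,0.012,0,-0.07],[-0.26,0.014,0,-0.08],[-0.295,0.016,0,-0.095],[-0.33,0.018,0,-0.105],[-0.36,0.019,0,-0.115],[-0.38,0.02,0,-0.12],[-0.394,0.021,0,-0.125],[-0.394,0.021,0,-0.125],[-0.394,0.021,0,-0.125],[-0.394,0.021,0,-0.125],[-0.394,0.021,0,-0.125]])

```text
clock: 44.4
position: [0.5167, -0.3801, 0.2092]
ee_rot: [2.086, 2.349, 0.0]
force: [0.7, -0.2, -5.4]
width: 0.149
gripper_force: 45.0
```

```bash
python3 p.py .5155,-.3833,.08,6.7 .5155,-.3833,.073,6.7; python3 - <<'E'
from h import *
T=V("top");cv2.imwrite("pics/b2.png",cv2.resize(T.c[195:345,355:555,::-1],None,fx=4,fy=4))
E
```

```text
t 44.40 pos [ 0.5167 -0.3801  0.2092] close 6.8 j7 0.52 w 0.0137 gf 45.0 F [ 0.7 -0.2 -5.4] tilt 0.0001
  [-0.0031,-0.0016,0.1292,0.002] rows>=2.1
  [-0.0031,-0.0016,0.1362,0.002] rows>=2.2
```

View pics/b2.png

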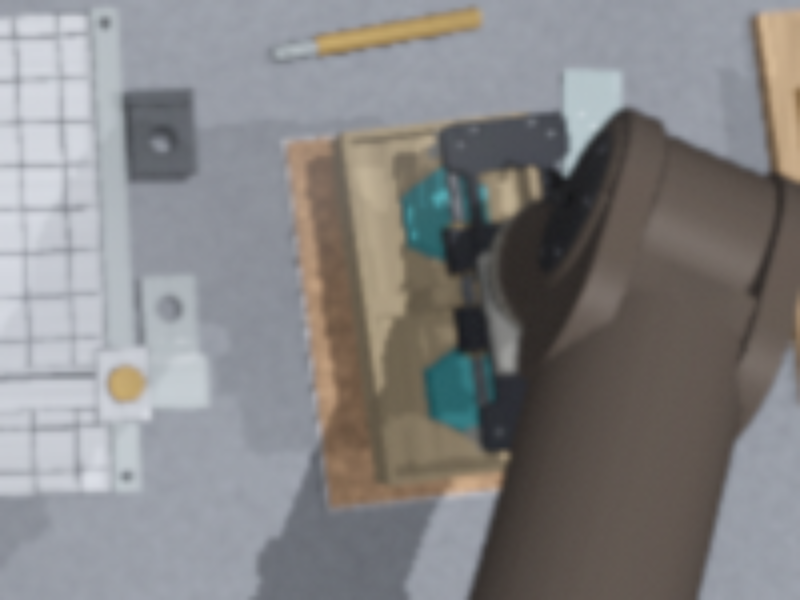

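The tray hangs level over the cork, with its left edge at (340–385, 130–480), parallel to the ledge edge. Now lower it.

jog_arm(moves=[[-0.003,-0.0015,0.02,0],[-0.003,-0.0015,0.05,0],[-0.003,-0.0015,0.08,0],[-0.003,-0.0015,0.105,0],[-0.003,-0.0015,0.12,0],[-0.003,-0.0015,0.127,0],[-0.003,-0.0015,0.131,0],[-0.003,-0.0015,0.133,0],[-0.003,-0.0015,0.135,0],[-0.003,-0.0015,0.1365,0],[-0.003,-0.0015,0.1365,0],[-0.003,-0.0015,0.1365,0]])

```text
clock: 45.95
position: [0.5156, -0.384, 0.073]
ee_rot: [2.086, 2.348, -0.0]
force: [-1.1, 0.7, -0.9]
width: 0.152
gripper_force: 45.0
```

jog_arm(moves=[[0,0,0.001,0],[0,0,0.001,0]])

```text
clock: 46.2
position: [0.5156, -0.3841, 0.073]
ee_rot: [2.086, 2.348, -0.0]
force: [-4.0, 3.3, 9.8]
width: 0.15
gripper_force: 45.0
```

jog_arm(moves=[[0,0,0.001,0],[0,0,0.001,0],[0,0,0.001,0],[0,0,0.001,0],[0,0,-0.01,0],[0,0,-0.05,0],[0,0,-0.1,0],[0,0,-0.13,0],[0,0,-0.13,0],[0,0,-0.13,0]], hand=0.05, newtons=25)

```text
clock: 47.45
position: [0.5151, -0.3837, 0.2014]
ee_rot: [-2.086, -2.348, 0.0]
force: [-0.0, -0.7, -0.1]
width: 0.55
gripper_force: 0.0
```

```bash
python3 p.py .4540,.0025,.2,2.5 .454,.0025,.032,2.5; python3 look.py - | tail -1; python3 - <<'E'
from h import *
T=V("top")
for n,roi in(("knobR",(375,270,400,310)),):
    for h in((12,90,90),(15,70,80)):
        print([(b[0],b[1],T.plane([b[0]],.086)[0]) for b in T.blobs(h,(30,255,255),8,roi)])
E
```

```text
t 47.45 pos [ 0.5151 -0.3837  0.2014] close 6.8 j7 0.53 w 0.0505 gf 0.0 F [-0.  -0.7 -0.1] tilt 0.0004
  [0.3907,-0.0152,0.0014,0.074] rows>=6.3
  [0.3907,-0.0152,0.1694,0.074] rows>=6.8
[(array([385.95454545, 290.52272727]), np.int32(44), array([ 0.46315266, -0.17649412,  0.086     ]))]
[(array([386.        , 290.62962963]), np.int32(54), array([ 0.46287089, -0.1766134 ,  0.086     ]))]Traceback (most recent call last):
  File "look.py", line 9, in <module>
    b=max(T.blobs((10,40,60),(28,220,255),300,(120,220,236,350)),key=lambda b:b[1]);ys,xs=np.nonzero(b[2]);q=T.plane(np.c_[xs,ys],.042)[:,:2]
ValueError: max() iterable argument is empty
```

jog_arm(moves=[[0.055,-0.002,0.001,0.01],[0.11,-0.004,0.001,0.02],[0.165,-0.006,0.001,0.03],[0.22,-0.008,0.001,0.04],[0.275,-0.01,0.001,0.05],[0.33,-0.012,0.001,0.06],[0.391,-0.0145,0.001,0.074],[0.391,-0.0145,0.001,0.074],[0.391,-0.0145,0.001,0.074],[0.391,-0.0145,0.05,0.074],[0.391,-0.0145,0.1,0.074],[0.391,-0.0145,0.14,0.074],[0.391,-0.0145,0.165,0.074],[0.391,-0.0145,0.175,0.074],[0.391,-0.0145,0.175,0.074],[0.391,-0.0145,0.175,0.074]])

```text
clock: 49.55
position: [0.4558, 0.0023, 0.0274]
ee_rot: [2.172, 2.268, 0.001]
force: [-0.0, 0.3, 0.2]
width: 0.544
gripper_force: 0.0
```

jog_arm(moves=[[0,0,0,0],[0,0,0,0],[0,0,0,0],[0,0,0,0],[0,0,0,0],[0,0,0,0]], hand=0.02, newtons=40)

```text
clock: 50.3
position: [0.4557, 0.0027, 0.027]
ee_rot: [2.171, 2.269, 0.001]
force: [1.6, -0.5, 6.1]
width: 0.322
gripper_force: 40.0
```

```bash
python3 p.py .567,.0075,.026,2.5
```

```text
t 50.30 pos [0.4557 0.0027 0.027 ] close 2.5 j7 -0.42 w 0.0296 gf 40.0 F [ 1.6 -0.5  6.1] tilt 0.0014
  [-0.0001,0.1114,0.0012,0.000] rows>=1.8
```

jog_arm(moves=[[0,0.01,0,0],[0,0.025,0,0],[0,0.04,0,0],[0,0.055,0,0],[0,0.07,0,0],[0,0.085,0,0],[0,0.098,0,0],[0,0.106,0,0],[0,0.109,0,0],[0,0.111,0,0],[0,0.113,0,0],[0,0.113,0,0]])

```text
clock: 51.8
position: [0.5677, 0.0075, 0.0271]
ee_rot: [2.172, 2.269, -0.001]
force: [-3.8, -1.1, 9.6]
width: 0.324
gripper_force: 40.0
```

jog_arm(moves=[[0,0.001,0,0],[0,0.002,0,0],[0,0.003,0,0],[0,0.003,0,0]])

```text
clock: 52.3
position: [0.5701, 0.0076, 0.0271]
ee_rot: [-2.172, -2.269, 0.002]
force: [-5.3, 0.4, 10.9]
width: 0.32
gripper_force: 40.0
```

jog_arm(moves=[[0,0.001,0,0],[0,0.002,0,0],[0,0.003,0,0],[0,0.003,0,0]])

```text
clock: 52.8
position: [0.5701, 0.0076, 0.027]
ee_rot: [-2.17, -2.268, 0.009]
force: [-16.2, -0.9, 21.3]
width: 0.324
gripper_force: 40.1
```

jog_arm(moves=[[0,0.001,0,0],[0,0.002,0,0],[0,0.003,0,0],[0,0.003,0,0]])

```text
clock: 53.3
position: [0.57, 0.0076, 0.0268]
ee_rot: [-2.167, -2.266, 0.016]
force: [-24.8, -0.9, 32.1]
width: 0.322
gripper_force: 40.1
```

At the stop (position stays at 0.570 while the force climbs). Ease off, release and look.

jog_arm(moves=[[0,-0.004,0,0],[0,-0.0055,0,0],[0,-0.0055,0,0]])

```text
clock: 53.68
position: [0.5701, 0.0076, 0.0269]
ee_rot: [-2.171, -2.269, 0.003]
force: [-4.4, -0.8, 10.8]
width: 0.322
gripper_force: 40.0
```

jog_arm(moves=[[0,0,0,0],[0,0,0,0],[0,0,0,0],[0,0,0,0],[0,0,-0.02,0],[0,0,-0.06,0],[0,0,-0.12,0],[0,0,-0.17,0],[0,0,-0.17,0],[0,-0.06,-0.17,0],[0,-0.12,-0.17,0],[0,-0.15,-0.17,0],[0,-0.15,-0.17,0]], hand=0.05)

```text
clock: 55.3
position: [0.4191, 0.0006, 0.1958]
ee_rot: [-2.172, -2.269, 0.004]
force: [0.4, -0.1, -0.6]
width: 0.543
gripper_force: 0.0
```

```bash
python3 p.py; python3 - <<'E'
from h import *
T=V("top");S=V("scene")
np.savez("ts.npz",t=T.c,s=S.c)
r=lambda im,x,y,w,h,f:cv2.resize(im[y:y+h,x:x+w,::-1],None,fx=f,fy=f,interpolation=cv2.INTER_CUBIC)
A=r(T.c,370,200,50,50,8);B=r(S.c,255,180,50,50,8);C=r(T.c,215,215,50,25,8);D=r(S.c,345,255,50,25,8)
cv2.imwrite("pics/c3.png",np.vstack([np.hstack([A,B]),np.hstack([C,D])]))
E
```

```text
t 55.30 pos [0.4191 0.0006 0.1958] close 2.5 j7 -0.19 w 0.0499 gf 0.0 F [ 0.4 -0.1 -0.6] tilt 0.0023
```

View pics/c3.png

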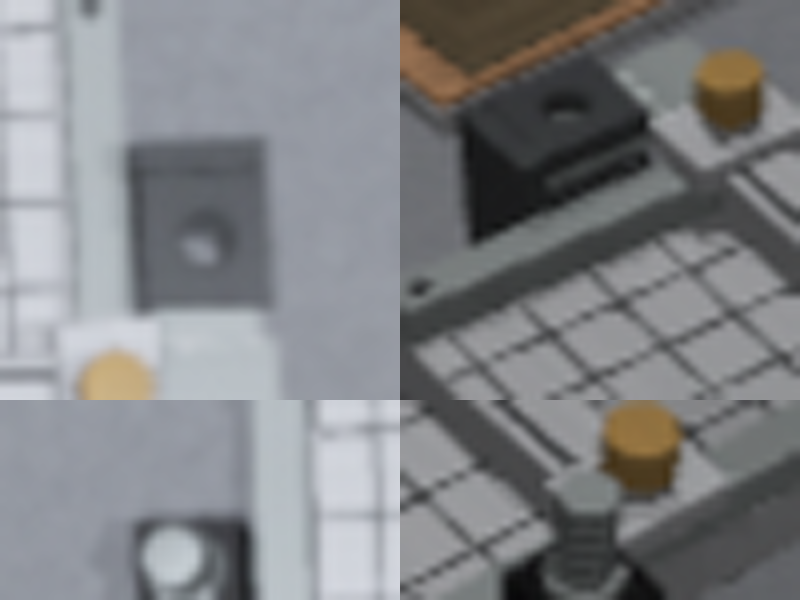

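```bash
python3 - <<'E'
from h import *
T=V("",np.load("top0.npz"));S=V("",np.load("scene0.npz"))
for n,a,b,h in(("fork",(395.8,229.3),(275.3,193.1),.072),("pin",(236.06,233.9),(368.06,265.8),.112)):
    print(n,tri(T,a,S,b),T.plane([a],h)[0].round(4),S.plane([b],h)[0].round(4))
print(T.proj([[.6293,-.2043,.072],[.6293,-.2043,.0]]),S.proj([[.6293,-.2043,.072]]))
d=np.load("ts.npz");t=V("",{**np.load("top0.npz"),"color":d["t"]})
print([(b[0],b[1],t.plane([b[0]],.086)[0].round(4)) for b in t.blobs((12,70,80),(30,255,255),8,(375,230,400,270))+t.blobs((12,70,80),(30,255,255),8,(240,230,262,270))])
# keeper block top black contour
b=max(t.blobs((0,0,0),(180,255,60),20,(225,222,250,252)),key=lambda b:b[1]);ys,xs=np.nonzero(b[2]);q=t.plane(np.c_[xs,ys],.072)[:,:2]
print(b[1],cv2.minAreaRect((q*1000).astype(np.float32)),q.mean(0))
E
python3 p.py .6113,.2172,.2,2.5
```

```text
fork (array([ 0.62956088, -0.20655674,  0.06892845]), np.float64(0.0024184527334856587)) [ 0.6282 -0.2055  0.072 ] [ 0.6322 -0.204   0.072 ]
pin (array([0.61004679, 0.21894247, 0.11197258]), np.float64(0.0033580179351438435)) [0.6088 0.22   0.112 ] [0.6114 0.2179 0.112 ]
[[395.36293265 228.88609296]
 [392.2814715  232.0104048 ]] [[276.10982401 192.69849593]]
[(array([383.91489362, 247.91489362]), np.int32(47), array([ 0.5763, -0.1716,  0.086 ])), (array([249.73333333, 253.13333333]), np.int32(60), array([0.5603, 0.1859, 0.086 ]))]
40 ((598.3787231445312, 207.79486083984375), (23.044984817504883, 43.788795471191406), 51.05649948120117) [0.59617454 0.21008525]
t 55.40 pos [0.4219 0.001  0.1963] close 2.5 j7 -0.19 w 0.0499 gf 0.0 F [ 0.   0.  -0.2] tilt 0.0003
  [0.2077,0.1987,-0.0037,-0.000] rows>=4.6
```

Fork hole ≈ (0.630,-0.2047) and pin ≈ (0.610,0.219), with the pin top triangulated at 0.112 as expected. Two independent routes agree on the fork to within 1 mm. Next, go to the pin.

```bash
python3 p.py .6101,.219,.2,2.5 .6101,.219,.072,2.5
```

```text
t 55.40 pos [0.4219 0.001  0.1963] close 2.5 j7 -0.19 w 0.0499 gf 0.0 F [ 0.   0.  -0.2] tilt 0.0003
  [0.2096,0.1975,-0.0037,-0.000] rows>=4.6
  [0.2096,0.1975,0.1243,-0.000] rows>=5.0
```

jog_arm(moves=[[0.042,0.04,-0.004,0],[0.084,0.08,-0.004,0],[0.126,0.119,-0.004,0],[0.168,0.158,-0.004,0],[0.2095,0.1975,-0.004,0],[0.2095,0.1975,-0.004,0],[0.2095,0.1975,-0.004,0],[0.2095,0.1975,-0.004,0],[0.2095,0.1975,0.05,0],[0.2095,0.1975,0.09,0],[0.2095,0.1975,0.11,0],[0.2095,0.1975,0.1245,0],[0.2095,0.1975,0.1245,0],[0.2095,0.1975,0.1245,0],[0.2095,0.1975,0.1245,0]])

```text
clock: 57.28
position: [0.6103, 0.2196, 0.0732]
ee_rot: [2.172, 2.269, 0.003]
force: [0.6, 0.1, 1.1]
width: 0.542
gripper_force: 0.0
```

```bash
python3 p.py .6101,.219,.072,2.5
```

```text
t 57.27 pos [0.6103 0.2196 0.0732] close 2.5 j7 -0.69 w 0.0497 gf 0.0 F [0.6 0.1 1.1] tilt 0.0020
  [-0.0006,-0.0003,0.0012,0.000] rows>=0.0
```

jog_arm(moves=[[0,0,0,0],[0,0,0,0],[0,0,0,0],[0,0,0,0],[0,0,0,0],[0,0,0,0],[0,0,0,0],[0,0,0,0]], hand=0.01, newtons=30)

```text
clock: 58.28
position: [0.6097, 0.2192, 0.072]
ee_rot: [2.172, 2.27, 0.0]
force: [0.1, 0.3, 0.4]
width: 0.212
gripper_force: 30.0
```

```bash
python3 p.py .6103,.2188,.16,2.5
```

```text
t 58.27 pos [0.6097 0.2192 0.072 ] close 2.5 j7 -0.69 w 0.0195 gf 30.0 F [0.1 0.3 0.4] tilt 0.0000
  [-0.0004,0.0006,-0.0880,0.000] rows>=1.4
```

jog_arm(moves=[[0,0,-0.008,0],[0,0,-0.02,0],[0,0,-0.035,0],[0,0,-0.055,0],[0,0,-0.08,0],[0,0,-0.1,0],[0,0,-0.1,0],[0,0,-0.1,0],[0,0,-0.1,0]])

```text
clock: 59.4
position: [0.6091, 0.2188, 0.171]
ee_rot: [-2.172, -2.269, 0.003]
force: [0.2, -1.1, -1.2]
width: 0.209
gripper_force: 30.0
```

```bash
python3 p.py .6296,-.2046,.172,2.5; python3 sc.py d1 320 165
```

```text
t 59.40 pos [0.6091 0.2188 0.171 ] close 2.5 j7 -0.64 w 0.0192 gf 30.0 F [ 0.2 -1.1 -1.2] tilt 0.0017
  [-0.4239,0.0019,-0.0007,0.000] rows>=6.8
[293.6    155.4207] 145 [ 0.4598 -0.3865  0.0365]
[265.131  168.5595] 168 [ 0.5744 -0.3735  0.0365]
```

View pics/d1.png

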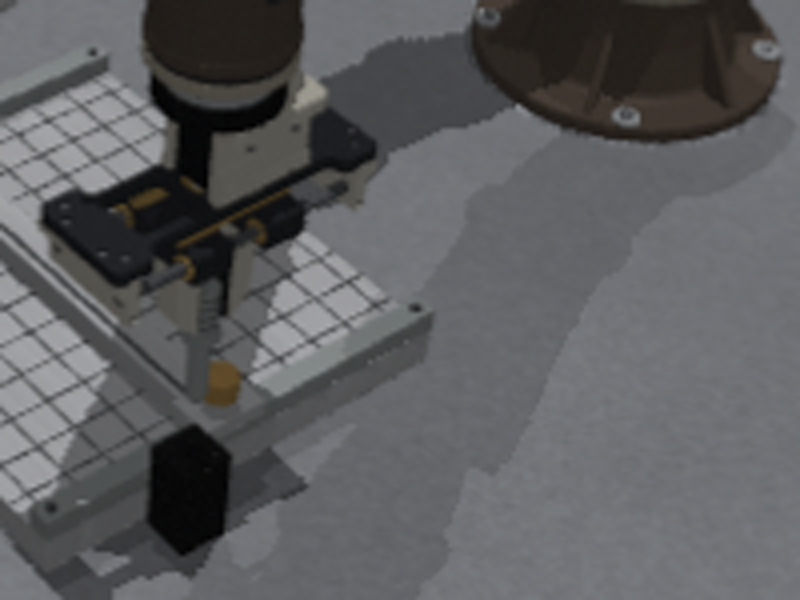

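The pin hangs free, with the grip at (207,300) and the shaft tip at about (193,400). It may lean a little, so I'll check against a projected vertical.

```bash
python3 - <<'E'
from h import *
S=V("scene");o=arm.observe()["position"];print(o)
for z in(.116,.13,.15,.171,.176,.2): print(z,S.proj([[o[0],o[1],z]])[0].round(1), S.proj([[o[0]-.007,o[1]+.007,z],[o[0]+.007,o[1]-.007,z]])[:,0].round(1))
x,y=355,225
cv2.imwrite("pics/d2.png",cv2.resize(S.c[y:y+45,x:x+35,::-1],None,fx=13,fy=13,interpolation=cv2.INTER_NEAREST))
E
```

```text
[0.60924349 0.21902188 0.17120014]
0.116 [369.1 264.6] [373.1 365.1]
0.13 [369.4 260.5] [373.5 365.4]
0.15 [369.9 254.6] [374.  365.8]
0.171 [370.4 248.2] [374.5 366.2]
0.176 [370.5 246.7] [374.6 366.3]
0.2 [371.  239.3] [375.2 366.9]
```

View pics/d2.png

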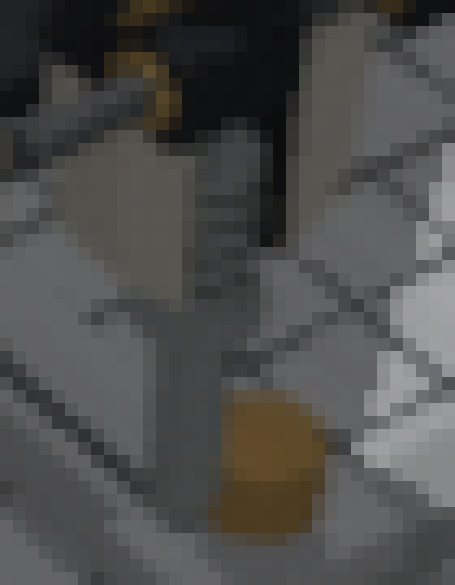

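Against the projected vertical (scaled x 200→183), the flange at about 203 and the shaft at about 188→185 fit an upright pin. Carry it over the fork.

jog_arm(moves=[[-0.03,0,-0.001,0],[-0.085,0,-0.001,0],[-0.14,0.001,-0.001,0],[-0.195,0.001,-0.001,0],[-0.25,0.001,-0.001,0],[-0.305,0.0015,-0.001,0],[-0.36,0.002,-0.001,0],[-0.4,0.002,-0.001,0],[-0.424,0.002,-0.001,0],[-0.424,0.002,-0.001,0],[-0.424,0.002,-0.001,0],[-0.424,0.002,-0.001,0],[-0.424,0.002,-0.001,0]])

```text
clock: 61.12
position: [0.6305, -0.203, 0.1732]
ee_rot: [-2.17, -2.272, -0.001]
force: [-0.5, 0.0, -0.7]
width: 0.207
gripper_force: 30.0
```

```bash
python3 p.py .6296,-.2046,.15,2.5 .6296,-.2046,.135,2.5 .6296,-.2046,.122,2.5
```

```text
t 61.12 pos [ 0.6305 -0.203   0.1732] close 2.6 j7 0.05 w 0.0190 gf 30.0 F [-0.5  0.  -0.7] tilt 0.0004
  [-0.0016,-0.0010,0.0232,0.002] rows>=0.4
  [-0.0016,-0.0010,0.0382,0.002] rows>=0.6
  [-0.0016,-0.0010,0.0512,0.002] rows>=0.8
```

jog_arm(moves=[[-0.0015,-0.001,0.02,0],[-0.0015,-0.001,0.035,0],[-0.0015,-0.001,0.04,0],[-0.0015,-0.001,0.04,0],[-0.0015,-0.001,0.04,0],[-0.0015,-0.001,0.04,0]])

```text
clock: 61.88
position: [0.6297, -0.2059, 0.1336]
ee_rot: [2.172, 2.269, 0.001]
force: [-0.3, -0.2, -0.4]
width: 0.214
gripper_force: 30.0
```

```bash
python3 p.py .6296,-.2046,.122,2.5; python3 - <<'E'
from h import *
S=V("scene")
x,y=245,165
print(S.proj([[.6296,-.2046,.072],[.6296,-.2046,.078]]))
cv2.imwrite("pics/d3.png",cv2.resize(S.c[y:y+50,x:x+60,::-1],None,fx=12,fy=12,interpolation=cv2.INTER_NEAREST))
E
```

```text
t 61.88 pos [ 0.6297 -0.2059  0.1336] close 2.5 j7 0.03 w 0.0197 gf 30.0 F [-0.3 -0.2 -0.4] tilt 0.0010
  [0.0013,-0.0001,0.0116,0.000] rows>=0.2
[[275.97020177 192.68097517]
 [275.8552128  191.06249626]]
```

View pics/d3.png

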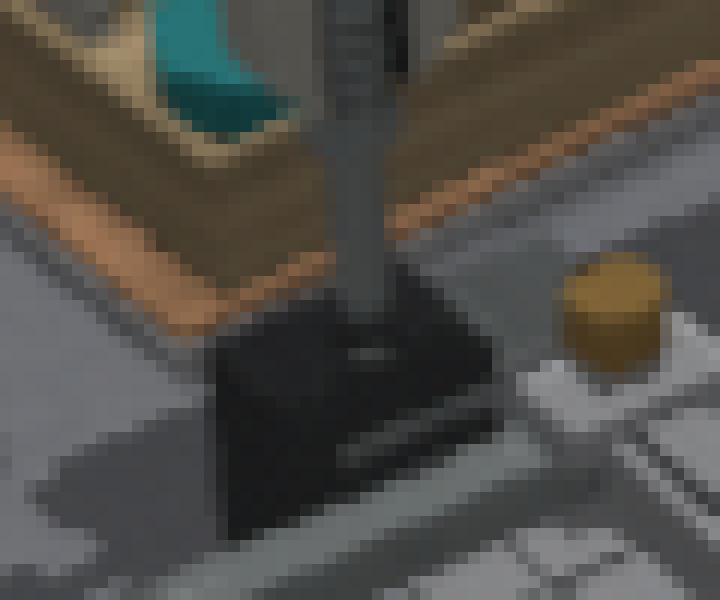

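The pin tip at (367,325) is right above the hole (~372,345). Lower and feel.

jog_arm(moves=[[0.001,0,0.003,0],[0.001,0,0.006,0],[0.001,0,0.009,0],[0.001,0,0.012,0],[0.001,0,0.012,0]])

```text
clock: 62.55
position: [0.6291, -0.2049, 0.1207]
ee_rot: [-2.172, -2.269, 0.001]
force: [0.3, 0.1, -1.9]
width: 0.212
gripper_force: 30.0
```

jog_arm(moves=[[0,0,0.002,0],[0,0,0.004,0],[0,0,0.006,0],[0,0,0.006,0]])

```text
clock: 63.05
position: [0.6291, -0.2048, 0.1148]
ee_rot: [-2.172, -2.27, 0.0]
force: [-0.6, 0.7, -0.8]
width: 0.211
gripper_force: 30.0
```

In with no contact force. Continue to seat.

jog_arm(moves=[[0,0,0.003,0],[0,0,0.006,0],[0,0,0.009,0],[0,0,0.012,0],[0,0,0.015,0],[0,0,0.015,0]])

```text
clock: 63.8
position: [0.6291, -0.2048, 0.0997]
ee_rot: [-2.172, -2.269, 0.0]
force: [0.2, 0.0, -0.9]
width: 0.209
gripper_force: 30.0
```

jog_arm(moves=[[0,0,0.003,0],[0,0,0.006,0],[0,0,0.009,0],[0,0,0.012,0],[0,0,0.015,0],[0,0,0.015,0]])

```text
clock: 64.55
position: [0.6291, -0.2049, 0.0847]
ee_rot: [-2.172, -2.269, 0.0]
force: [0.2, -0.7, -1.3]
width: 0.207
gripper_force: 30.0
```

jog_arm(moves=[[0,0,0.003,0],[0,0,0.006,0],[0,0,0.009,0],[0,0,0.011,0],[0,0,0.012,0],[0,0,0.012,0]])

```text
clock: 65.3
position: [0.6293, -0.2049, 0.073]
ee_rot: [-2.172, -2.27, 0.0]
force: [0.2, 1.0, -0.5]
width: 0.21
gripper_force: 30.0
```

Go down a bit more to feel the flange seat.

jog_arm(moves=[[0,0,0.001,0],[0,0,0.002,0],[0,0,0.003,0],[0,0,0.003,0]])

```text
clock: 65.8
position: [0.6295, -0.2049, 0.0719]
ee_rot: [2.171, 2.269, 0.0]
force: [-5.5, 1.3, 14.4]
width: 0.208
gripper_force: 30.0
```

The flange is seated (14 N at z 0.072). Release and withdraw.

jog_arm(moves=[[0,0,-0.001,0],[0,0,-0.001,0],[0,0,-0.001,0],[0,0,-0.001,0],[0,0,-0.001,0],[0,0,-0.02,0],[0,0,-0.05,0],[0,0,-0.1,0],[0.05,-0.04,-0.12,0],[0.1,-0.09,-0.12,0],[0.15,-0.14,-0.12,0],[0.2,-0.19,-0.12,0],[0.2,-0.19,-0.12,0],[0.2,-0.19,-0.12,0],[0.2,-0.19,-0.12,0]], hand=0.05)

```text
clock: 67.68
position: [0.4317, -0.0139, 0.191]
ee_rot: [2.171, 2.268, 0.001]
force: [0.2, 0.3, 0.2]
width: 0.544
gripper_force: 0.0
```

```bash
python3 - <<'E'
from h import *
T=V("top");S=V("scene")
b=max(T.blobs((10,40,50),(28,220,255),300,(415,215,500,335)),key=lambda b:b[1]);ys,xs=np.nonzero(b[2]);q=T.plane(np.c_[xs,ys],.014)[:,:2];print("ledge+tray",b[1],cv2.minAreaRect((q*1000).astype(np.float32)))
print([(c.round(1),a,T.plane([c],.039)[0].round(3)) for c,a,m in T.blobs((78,70,60),(102,255,255),40,(415,215,500,335))])
A=cv2.resize(T.c[195:345,360:510,::-1],None,fx=2.66,fy=2.66);B=cv2.resize(S.c[120:270,200:350,::-1],None,fx=2.66,fy=2.66)
cv2.imwrite("pics/e1.png",np.hstack([A,B]))
E
```

```text
ledge+tray 3975 ((515.1926879882812, -383.39349365234375), (255.13232421875, 145.77105712890625), 6.356557369232178)
[(array([455.9, 253.3]), np.int32(301), array([ 0.567, -0.375,  0.039])), (array([461.2, 293.8]), np.int32(300), array([ 0.456, -0.388,  0.039]))]
```

View pics/e1.png

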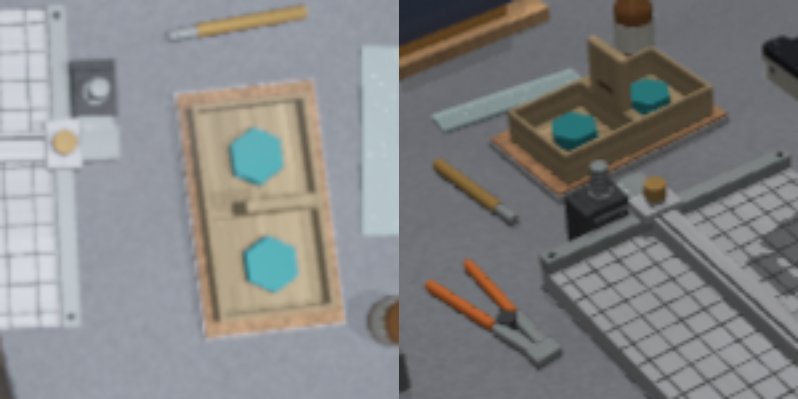

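The tray sits square and centred on the cork with both stacks inside, and the pin is seated upright with the fence home.

```bash
python3 -c "
from cell import arm;print(arm.sign_off())"
```

```text
the job is handed in; nothing more can be done
None
```

I handed the job in at about 68 s: all four hexagons are in the tray, which is centred and square on the ledge, the fence is home and the pin is seated; sign-off gave no verdict, and I viewed 15 pictures against the limit of 14.

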